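# Mesh the finned cooler halves and clamp them in the curing jig

## Robot

A 7-joint arm with a two-finger parallel gripper is mounted at the origin on a cart in front of the work surface, level with it; the furniture and walls round the work are solid. World frame = base frame: x ahead of the robot, y to its left, z up, the work surface at z = 0. Lengths are in m, angles in rad, forces in N, time in s.
With the tool pointing down it reaches from about 0.425 to 0.875 m from the base axis. Payload 8.4 kg.
Tool frame: the origin (TCP) lies at the very end of the fingers, on their centre line; the grasp point (between the pads) lies ctrl.hold_point_z behind it (ctrl.hold_point_z is the distance from the TCP to the grasp point, in m); z points along the fingers, y is the line along which they close (so a half turn about z gives the same grasp; the last joint's range is limited). The gripper opens to 87 mm and grips with 3 to 60 N. Pads are 19 mm wide; open, the fingers measure 117 mm over their backs; the gripper's body (75 mm by 190 mm) begins 51 mm behind the grasp point.
Start: joints at [-1.231, 0.333, 0.04, 1.465, -0.013, 1.343, -0.059], TCP at [0.276, 0.588, 0.223] pointing down, gripper open.
Joint ranges: [-2.58, 2.58], [-0.38, 2.09], [-1.3, 1.39], [0.25, 2.4], [-1.5, 4.64], [0.08, 2.09], [-2.65, 2.65]. Speed limits (rad/s): [2.22, 2.22, 2.79, 2.79, 3.14, 3.14, 3.14].

## Interface

Orientations are given as a rotation vector (axis times angle).
In Python, from bench import ctrl gives the robot as it stands.
- The arm moves only by the shell command python3 -m crank 'ROWS' [FORCE]. ROWS is JSON, a list of rows, each an object of numbers: "claw": the opening in per cent of the stroke, from 0 (shut) to 100 (fully open); "tx", "ty", "tz": the shift along the tool's x, y, z in mm; "ax", "ay", "az": the turn, a rotation vector about the tool's x, y, z in degrees. In form: [{"claw": .., "tx": .., "ty": .., "tz": .., "ax": .., "ay": .., "az": ..}, ...]. A call has 1 to 10 rows; each row is the pose to reach, as a shift and turn from the pose commanded when the call began, along the tool's axes at that moment; what a row does not reach only later rows make up. A row lasts 1/8 s, in which the tool goes at most 62.5 mm and 10.7 degrees, less where a joint would pass 70% of its speed; a pose out of reach is approached as far as the arm can. A call with a gripper value outside its range is refused whole. The fingers move at their own pace and stop on an object; FORCE is the grip in N (left out, the last holds). Time passes only in rows, so rows that repeat a pose let the fingers close. It gives the time, the measured TCP pose, the force, the opening and the grip force at its end, in the units of the state.
- ctrl.read_state(): the state, without advancing time (a new reading comes with each control period).
- ctrl.camera(name): name is "scene" or "top"; returns a dict with "color" (420x560x3 uint8, red, green, blue), "intrinsics" (3x3 intrinsics, pixels), "distortion" ([k1, k2, p1, p2, k3] as OpenCV has them; the pictures are not rectified), "pose" (4x4, takes a point from camera to world coordinates). Camera axes: x right, y down, z forward; pixel columns grow to the right and rows downward; lengths in m; the calibration is good to about 2 mm. A picture is of the moment at which its call begins. There is no depth.
- ctrl.close_job(): hands the job in; it is judged then, once.
The state is a dict: "time_s": time; "joint_pos": joint angles; "joint_vel": joint speeds; "tau": joint torques, N m; "tcp_pos": TCP position; "tcp_rot": TCP orientation; "ft_force": force on the tool from outside, world axes, zero at the start; "wrist_torque": the same for the moment, N m; "finger_gap": finger opening in m; "grip_force": force on a finger pad.
Only numpy, scipy, OpenCV 4.12 (cv2) and the standard library are available. Lean on these libraries where they do the work, as an engineer would, in place of code of your own. Each camera call takes 0.05 s, during which the arm holds its last target. There are 200 camera calls.

## Task

Join every finned cooler cap that stands on the bench to its base in the curing jig (the base with as many slots as the cap has fins), its fins slid between the base's fins until the cap is fully home. The clamp lip is in the way, so first crank it fully back (two turns), and when all caps are home crank it fully forward again over them; the screw is left-handed: clockwise seen from above draws the lip back, anticlockwise brings it forward. Let go of everything at the end, and leave the multimeter and the spray can alone.

Things in the scene. Friction and masses are not known exactly. Their poses are not given: they have to be found in the camera images.
- cap_five: Loose aluminium cooler cap, 5 fins down: plate 80 x 66 x 6 mm (x, y, z); under it 5 fins 96 mm long in x (8 mm beyond each plate end), 4 thick, 24 deep, pitch 13 in y, inner fins 1 mm less deep; on top a central grip rib 36 x 14 x 24 mm. Origin: middle of fin-tip plane; plate top at 30, rib top at 54 mm. Same turned half round. 0.17-0.33 kg. May be absent (None).
- base_five: Fixed aluminium base on the jig for cap_five: floor 114 x 75 x 6 mm; 6 upright fins along x, 4 thick, pitch 13 in y, round tops at z = 32 (inner fins 31), so 5 slots 9 wide; low end stops 104 apart. Origin: centre of underside; axes as the jig. Cap home: its plate on the fin tops, cap origin 8 mm above this origin, centred, x along x (either way). Places vary.
- cap_four: Loose aluminium cooler cap, 4 fins down: plate 80 x 66 x 6 mm (x, y, z); under it 4 fins 96 mm long in x (8 mm beyond each plate end), 6 thick, 24 deep, pitch 17 in y, inner fins 1 mm less deep; on top a central grip rib 36 x 14 x 24 mm. Origin: middle of fin-tip plane; plate top at 30, rib top at 54 mm. Same turned half round. 0.17-0.33 kg. May be absent (None).
- base_four: Fixed aluminium base on the jig for cap_four: floor 114 x 80 x 6 mm; 5 upright fins along x, 6 thick, pitch 17 in y, round tops at z = 32 (inner fins 31), so 4 slots 11 wide; low end stops 104 apart. Origin: centre of underside; axes as the jig. Cap home: its plate on the fin tops, cap origin 8 mm above this origin, centred, x along x (either way). Places vary.
- cap_three: Loose aluminium cooler cap, 3 fins down: plate 80 x 66 x 6 mm (x, y, z); under it 3 fins 96 mm long in x (8 mm beyond each plate end), 8 thick, 24 deep, pitch 22 in y, inner fins 1 mm less deep; on top a central grip rib 36 x 14 x 24 mm. Origin: middle of fin-tip plane; plate top at 30, rib top at 54 mm. Same turned half round. 0.17-0.33 kg. May be absent (None).
- base_three: Fixed aluminium base on the jig for cap_three: floor 114 x 80 x 6 mm; 4 upright fins along x, 8 thick, pitch 22 in y, round tops at z = 32 (inner fins 31), so 3 slots 14 wide; low end stops 104 apart. Origin: centre of underside; axes as the jig. Cap home: its plate on the fin tops, cap origin 8 mm above this origin, centred, x along x (either way). Places vary.
- jig: Fixed dark steel curing jig, bed 220 x 430 x 8 mm. Origin on the bench under the middle of three base places, 95 mm apart in y at x = 0 (bases stand on the bed); x points away from the robot, y left, yaw varies a little. At y = +225 mm a gearbox with the crank; along the far side the sliding clamp.
- lip_edge (a point): Middle of the front edge of the clamp lip: a steel bar 300 mm long in y, 46 wide, 6 thick, underside 48.5 mm over the bench, on a wall at the jig's far side. Slides along jig x: shut, the edge is at x = 27 mm, over the rear 13 mm of the plates of seated caps, 2.5 mm above them; fully back at x = 72, clear of them.
- crank (a joint): Hand crank angle: 0 = clamp shut (stop), 12.57 = two full turns = clamp fully back (stop). Grows CLOCKWISE seen from above (left-hand screw): clockwise draws the lip back 22.5 mm a turn, anticlockwise drives it forward. Stays where left; about 2 N at the handle turns it.
- crank_grip (a point): Point in the crank's handle, 97 mm above the bench, 23 mm below the handle's top. The handle: an upright square black bar 18 x 18 mm from 70 to 120 mm height, fixed to the arm at radius 50 mm (does not spin), flat sides along and across the arm; point x points from handle to crank axis. Arm and boss stay below 71 mm.
- crank_axis (a point): Point on the crank's vertical axis, 97 mm above the bench (level with crank_grip).
- meter: Bystander: multimeter lying left of the caps, about 152 x 77 x 44 mm. Origin: centre of its underside.
- spray: Bystander: upright spray can, 45 mm in diameter, 155 mm tall, right of the jig. Origin: centre of its underside.
Mind the look-alikes: they are no part of the job. Leave any green look-alike of the cap_three alone.

How it is judged:
By the outcome, as a careful person would: the job done as asked, in the order asked, and still so for the second after the job is handed in, with the robot touching nothing.
Of cap_five, cap_four, cap_three only 2 to 3 are there at a start; the rules pass over those that are not, and their reading is None.
At some moment in a run one of cap_five, cap_four, cap_three may be knocked a few centimetres aside while the robot is not near it.
It also fails if it takes over 210 s, if anything falls off the work surface, if the arm or the gripper's body presses on something with over 40 N, if the wrist force passes 120 N, or if a joint passes its speed limit or range.

## Working session

There is one attempt and no reset: what is moved stays moved. The work goes in short steps, Python scripts to look and compute and a shell command to move; the robot and the scene stay as the last step left them, time stands still between calls to the robot, and variables do not carry over. Pictures are saved under pics/ and viewed, at most 14 in all, crops included, and the job is handed in when it is done.

```bash
ls; mkdir -p pics; python3 - <<'E'
from bench import ctrl
import cv2,json
s=ctrl.read_state();print(s, ctrl.hold_point_z)
for n in("scene","top"):
    c=ctrl.camera(n);cv2.imwrite(f"pics/{n}0.png",c["color"][:,:,::-1]);print(n,c["intrinsics"],c["distortion"],c["pose"])
E
```

```text
pics
{'time_s': 0.0, 'joint_pos': array([-1.23120278,  0.33393173,  0.03984758,  1.46628785, -0.01339627,
        1.34330148, -0.05848005]), 'joint_vel': array([ 7.10507420e-04, -1.04505299e-04,  5.15609447e-04,  1.43801799e-03,
       -1.80802546e-03,  4.74578437e-05,  8.78565258e-05]), 'tau': array([ 3.81368545e-04, -6.56343699e+01,  1.33577429e+00, -4.03811610e+01,
       -5.97307622e-02,  4.44478181e-02,  1.20837440e-04]), 'tcp_pos': array([0.2759609 , 0.58798078, 0.22163734]), 'tcp_rot': array([-6.83640145e-01, -3.06604475e+00,  2.58064590e-03]), 'ft_force': array([-0.3245572 , -0.10880673, -0.45956649]), 'wrist_torque': array([ 0.0368507 ,  0.08836434, -0.02881496]), 'grip_force': 0.0, 'finger_gap': 0.08694309863008834} 0.0187
scene [[542.70413992   0.         279.97089553]
 [  0.         542.70413992 217.32939669]
 [  0.           0.           1.        ]] [-0.08274976  0.          0.          0.          0.        ] [[ 0.66980361 -0.53968873  0.50999921 -0.23921388]
 [-0.74241765 -0.49912553  0.44686658 -0.72580316]
 [ 0.01338477 -0.67794526 -0.73499052  1.23101473]
 [ 0.          0.          0.          1.        ]]
top [[445.51236105   0.         279.38402661]
 [  0.         445.51236105 211.43998596]
 [  0.           0.           1.        ]] [-0.12611341  0.          0.          0.          0.        ] [[-0.02156251 -0.98394467  0.17716643  0.3526214 ]
 [-0.99975092  0.0202002  -0.0094897  -0.05412314]
 [ 0.00575854 -0.17732692 -0.98413515  1.24200773]
 [ 0.          0.          0.          1.        ]]
```

View pics/scene0.png

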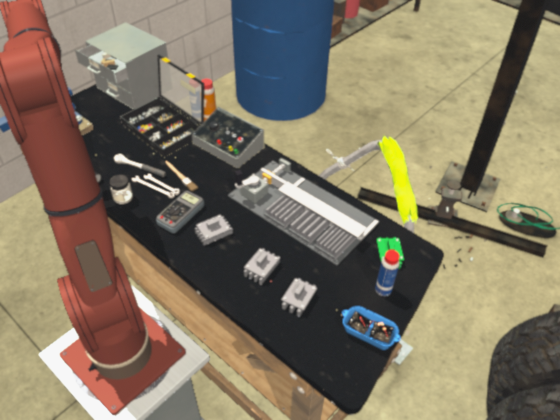

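View pics/top0.png

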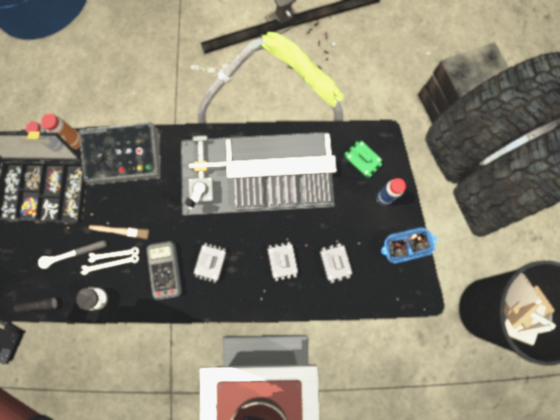

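The scene view shows three grey caps at (213,229), (262,265) and (299,296). In the top view they are at (210,262), (283,260) and (336,262). The jig is at top (258,175), with the black crank handle near (195,195). The green look-alike is at (363,158), so I leave it alone. The spray can is at (392,191) and the meter at (163,270).

Next I crop both views to count fins and find the crank.

```bash
python3 - <<'E'
import cv2,numpy as np
t=cv2.imread("pics/top0.png");s=cv2.imread("pics/scene0.png")
cv2.imwrite("pics/tj.png",cv2.resize(t[120:290,175:365],None,fx=4.2,fy=3.5,interpolation=cv2.INTER_CUBIC)) 
a=cv2.resize(t[125:285,175:360],None,fx=4.3,fy=3.7,interpolation=cv2.INTER_CUBIC)
cv2.imwrite("pics/tj.png",cv2.resize(t[125:290,178:368],None,fx=3.6,fy=3.6,interpolation=cv2.INTER_CUBIC))
cv2.imwrite("pics/sj.png",cv2.resize(s[155:320,185:385],None,fx=3.6,fy=3.6,interpolation=cv2.INTER_CUBIC))
E
```

```text
(no output)
```

View pics/tj.png

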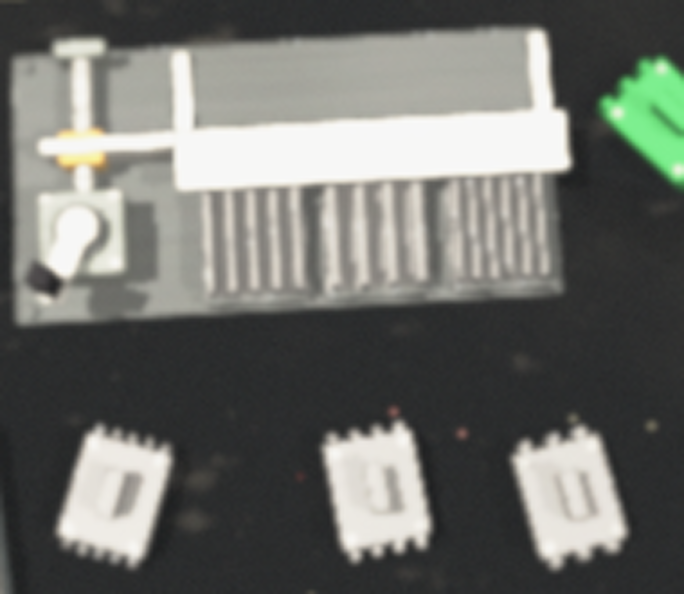

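View pics/sj.png

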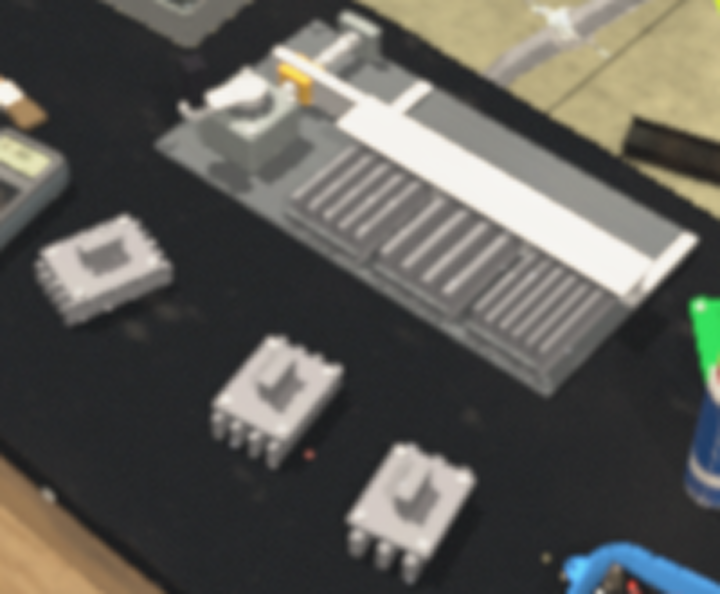

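Counting fins in the top view, the caps are five (210,262), four (283,260) and three (336,262). From left to right the bases are four (5 fins), three (4 fins) and five (6 fins). The black handle points towards the robot and to the left, at about crop (45,280). Look-alikes: only the green one at (363,158), which doesn't match the aluminium description.

Now I fit the poses by rendering simple models.

```bash
cat > h.py <<'E'
import cv2,numpy as np
from scipy.optimize import minimize
from scipy.spatial.transform import Rotation as R
S=4
def proj(c,P):
    T=np.linalg.inv(c["pose"]);r,_=cv2.Rodrigues(T[:3,:3])
    return cv2.projectPoints(np.asarray(P,float),r,T[:3,3],c["intrinsics"],np.asarray(c["distortion"],float))[0][:,0]
def unproj(c,uv,z):
    p=cv2.undistortPoints(np.array([[uv]],float),c["intrinsics"],np.asarray(c["distortion"],float))[0,0]
    d=c["pose"][:3,:3]@[p[0],p[1],1];o=c["pose"][:3,3]
    return o+d*(z-o[2])/d[2]
def box(x0,x1,y0,y1,z0,z1,side,top): return (x0,x1,y0,y1,z0,z1,side,top)
def pts(pose,P):
    x,y,a=pose;P=np.asarray(P,float)/1000;c,s=np.cos(a),np.sin(a)
    return np.c_[x+c*P[:,0]-s*P[:,1],y+s*P[:,0]+c*P[:,1],P[:,2]]
def render(c,roi,boxes,pose,bg=20):
    u0,u1,v0,v1=roi;im=np.full(((v1-v0)*S,(u1-u0)*S),bg,np.uint8)
    def poly(q,val): 
        q=(q-[u0,v0]+.5)*S-.5
        cv2.fillConvexPoly(im,np.round(cv2.convexHull(q.astype(np.float32))*16).astype(np.int32),int(val),cv2.LINE_8,4)
    for x0,x1,y0,y1,z0,z1,sd,tp in boxes:
        q=[(x,y,z) for z in(z0,z1) for x in(x0,x1) for y in(y0,y1)]
        uv=proj(c,pts(pose,q));poly(uv,sd);poly(uv[4:],tp)
    return cv2.GaussianBlur(cv2.resize(im,None,fx=1/S,fy=1/S,interpolation=cv2.INTER_AREA),(0,0),.7).astype(float)
def ncc(a,b):
    a=a-a.mean();b=b-b.mean();return (a*b).sum()/np.sqrt((a*a).sum()*(b*b).sum()+1e-9)
def fit(cams,boxes,p0,pad=6,bg=20):
    rois=[]
    for c in cams:
        q=np.vstack([proj(c,pts(p0,[(x,y,z) for x in b[:2] for y in b[2:4] for z in b[4:6]])) for b in boxes])
        lo=np.maximum(np.floor(q.min(0)-pad),0).astype(int);hi=np.ceil(q.max(0)+pad).astype(int);rois.append((lo[0],min(hi[0],560),lo[1],min(hi[1],420)))
    g=[cv2.cvtColor(c["color"],cv2.COLOR_RGB2GRAY)[r[2]:r[3],r[0]:r[1]].astype(float) for c,r in zip(cams,rois)]
    f=lambda p:-sum(ncc(render(c,r,boxes,p,bg),i) for c,r,i in zip(cams,rois,g))/len(cams)
    best=None
    for d in np.radians([-6,0,6]):
        s=np.array([[0,0,0],[.008,0,0],[0,.008,0],[0,0,.08]])+np.array(p0)+[0,0,d]
        m=minimize(f,s[0],method="Nelder-Mead",options=dict(initial_simplex=s,xatol=1e-4,fatol=1e-5))
        if best is None or m.fun<best.fun:best=m
    return best.x,-best.fun
def cap(n,z=0):
    t,p={5:(4,13),4:(6,17),3:(8,22)}[n]
    b=[box(-48,48,(i-(n-1)/2)*p-t/2,(i-(n-1)/2)*p+t/2,z,z+24,110,190) for i in range(n)]
    return b+[box(-40,40,-33,33,z+24,z+30,130,200),box(-18,18,-7,7,z+30,z+54,120,200)]
def jig(order,lip=27):
    b=[box(-60,112,-150,150,7,8,90,90)]
    for y,n in zip((95,0,-95),order):
        k=n+1;t,p={5:(4,13),4:(6,17),3:(8,22)}[n];w=75 if n==5 else 80
        b.append(box(-57,57,y-w/2,y+w/2,8,14,70,70))
        ys=[y+(i-(k-1)/2)*p for i in range(k)]
        b+=[box(-52,52,v-t/2,v+t/2,14,40,70,180) for v in sorted(ys,key=lambda v:-v)]
    return b+[box(lip,lip+46,-150,150,48.5,54.5,150,240)]
E
cat > m0.py <<'E'
from h import *
from bench import ctrl
cs=[ctrl.camera(n) for n in("scene","top")];t=cs[1]
J0=unproj(t,(178+373/3.6,125+235/3.6),.04)
def show(n,b,p0,bg=20):
    for l,cc in(("both",cs),("scene",cs[:1]),("top",cs[1:])):
        p,s=fit(cc,b,p0,bg=bg);print(n,l,np.round(p[:2]*1000,1),round(np.degrees(p[2]),2),round(s,3))
        if l=="both":r=p
    return r
for n,uv,a in((5,(210,262),-15),(4,(283,260),8),(3,(336,262),10)):
    show(n,cap(n),[*unproj(t,uv,.03)[:2],np.radians(a)])
j=show("jig",jig((4,3,5)),[J0[0],J0[1],np.radians(2)],bg=60)
for n,uv in(("handle",(178+42/3.6,125+275/3.6)),):print(n,unproj(t,uv,.12))
print("boss",unproj(t,(178+80/3.6,125+225/3.6),.071),"spray",unproj(t,(397,187),.155))
E
python3 m0.py
```

```text
5 both [434.  127.6] -17.23 0.978
5 scene [433.1 126.7] -16.84 0.971
5 top [435.  127.9] -16.41 0.989
4 both [434.3 -70.8] 9.7 0.986
4 scene [432.9 -71.4] 10.05 0.988
4 top [435.  -70.7] 9.77 0.988
3 both [ 425.7 -216.8] 13.32 0.987
3 scene [ 424.7 -217. ] 13.3 0.989
3 top [ 427.2 -216.4] 13.83 0.991
jig both [644.1 -73.7] 2.22 0.732
jig scene [642.7 -75.9] 2.22 0.674
jig top [645.3 -73. ] 2.21 0.801
handle [0.5857026  0.16591685 0.12      ]
boss [0.63363746 0.14734219 0.071     ] spray [ 0.60505467 -0.36368653  0.155     ]
```

```bash
cat > m1.py <<'E'
from h import *
t=cv2.imread("pics/top0.png");s=cv2.imread("pics/scene0.png")
from bench import ctrl
cs=[ctrl.camera(n) for n in("scene","top")]
J=(.6441,-.0737,np.radians(2.22));A=pts(J,[(0,225,97)])[0];print("axis",A)
H=np.array([.5857,.1659]);d=H-A[:2];phi=np.arctan2(d[1],d[0]);print(np.hypot(*d),np.degrees(phi))
out=[]
for c in cs:
    im=np.ascontiguousarray(c["color"][:,:,::-1]);k=8
    h=(A[0]+.05*np.cos(phi),A[1]+.05*np.sin(phi),phi)
    q=[(x,y,z) for z in(70,120) for x,y in((-9,-9),(9,-9),(9,9),(-9,9))]
    uv=proj(c,pts(h,q));m=uv.mean(0).astype(int);o=m-[22,22]
    r=cv2.resize(im[o[1]:o[1]+48,o[0]:o[0]+48],None,fx=k,fy=k,interpolation=cv2.INTER_CUBIC)
    f=lambda P:np.round((proj(c,P)-o+.5)*k-.5).astype(int)
    for i in(0,4):cv2.polylines(r,[f(pts(h,q[i:i+4]))],True,(0,0,255) if i else (0,255,0),1)
    for z in(71,97):cv2.circle(r,tuple(map(int,f([[A[0],A[1],z/1000]])[0])),3,(255,0,0),-1)
    out.append(r);print(o)
cv2.imwrite("pics/crank0.png",np.hstack(out))
E
python3 m1.py
```

```text
axis [0.63538426 0.15113113 0.097     ]
0.05183286062639986 163.44517934685823
[217 155]
[169 180]
```

View pics/crank0.png

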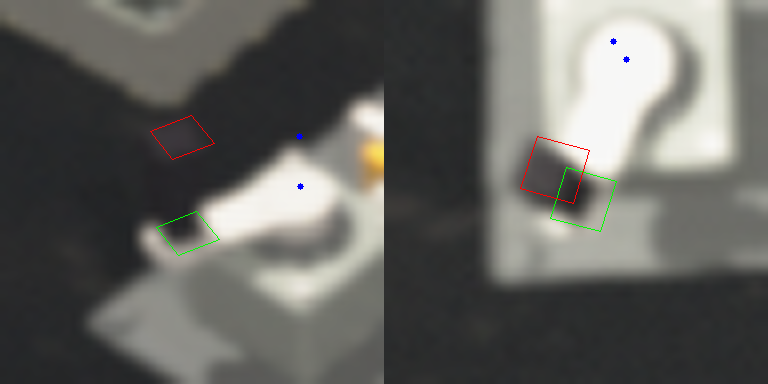

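The red overlay sits on the handle top in both views. The handle is at about (587,166) mm, with the arm at about 163.5°.

```bash
cat > g.py <<'E'
import sys,numpy as np
from bench import ctrl
from scipy.spatial.transform import Rotation as R
# target x y z [mm], psi = world angle of tool y [deg] -> shift/turn in tool axes
def go(x,y,z,psi):
    s=ctrl.read_state();r=R.from_rotvec(s["tcp_rot"]);a=np.radians(psi)
    yv=np.array([np.cos(a),np.sin(a),0]);zv=np.array([0,0,-1.]);t=R.from_matrix(np.c_[np.cross(yv,zv),yv,zv])
    print("t",np.round(r.inv().apply(np.array([x,y,z])-1000*s["tcp_pos"]),1),"a",np.round((r.inv()*t).as_rotvec(degrees=True),1))
def st():
    s=ctrl.read_state();yv=R.from_rotvec(s["tcp_rot"]).as_matrix()[:,1]
    print("t",round(s["time_s"],2),"tcp",np.round(1000*s["tcp_pos"],1),"psi",round(np.degrees(np.arctan2(yv[1],yv[0])),1),"q",np.round(s["joint_pos"],2),"F",np.round(s["ft_force"],1),"gap",round(1000*s["finger_gap"],1),"grip",round(s["grip_force"],1))
st()
if len(sys.argv)>1: go(*map(float,sys.argv[1:5]))
E
python3 g.py 587 166 150 73.4
```

```text
t 0.3 tcp [276.1 588.3 222.3] psi 64.9 q [-1.23  0.33  0.04  1.47 -0.01  1.34 -0.06] F [0.4 0.4 0. ] gap 87.1 grip 0.0
t [-460.8 -250.1   72.4] a [-0.  -0.  -8.5]
```

```bash
python3 -m crank '[{"claw":60,"tx":-50,"ty":-28,"az":-1},{"claw":60,"tx":-100,"ty":-55,"az":-2},{"claw":60,"tx":-150,"ty":-82,"az":-3},{"claw":60,"tx":-200,"ty":-109,"az":-4},{"claw":60,"tx":-250,"ty":-136,"az":-5},{"claw":60,"tx":-300,"ty":-163,"az":-6},{"claw":60,"tx":-350,"ty":-190,"tz":20,"az":-7},{"claw":60,"tx":-400,"ty":-217,"tz":40,"az":-8},{"claw":60,"tx":-440,"ty":-239,"tz":60,"az":-8.5},{"claw":60,"tx":-461,"ty":-250,"tz":72,"az":-8.5}]' 15
python3 -m crank '[{"claw":60},{"claw":60},{"claw":60}]'
python3 g.py 587 166 79 73.4
python3 - <<'E'
from bench import ctrl
import cv2
c=[ctrl.camera(n)["color"][:,:,::-1] for n in("scene","top")]
a=cv2.resize(c[0][120:220,190:290],None,fx=4,fy=4,interpolation=2);b=cv2.resize(c[1][130:230,150:250],None,fx=4,fy=4,interpolation=2)
cv2.imwrite("pics/over.png",cv2.hconcat([a,b]))
E
```

```text
t 0.3 tcp [276.1 588.3 222.3] psi 64.9 q [-1.23  0.33  0.04  1.47 -0.01  1.34 -0.06] F [0.4 0.4 0. ] gap 87.1 grip 0.0
t [-460.8 -250.1  143.4] a [-0.  -0.  -8.5]$[0]: bad value
$[0]: bad value
```

View pics/over.png

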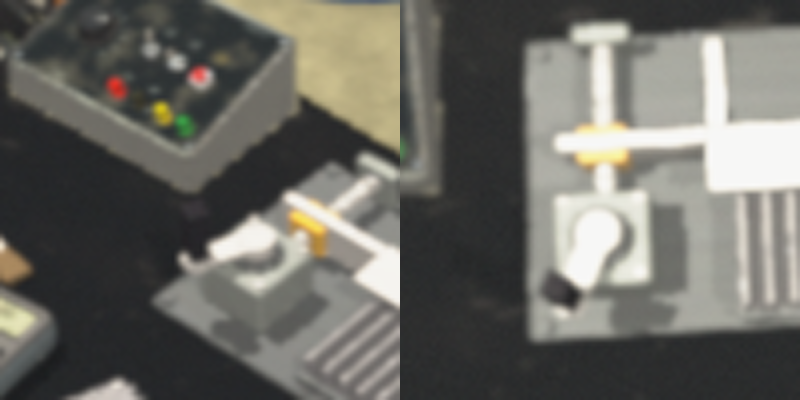

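The call was refused, probably because every row needs all seven keys; the picture shows the handle clear and the arm still away. I retype it with full rows.

```bash
python3 -m crank '[{"claw":60,"tx":-50,"ty":-28,"tz":0,"ax":0,"ay":0,"az":-1},{"claw":60,"tx":-100,"ty":-55,"tz":0,"ax":0,"ay":0,"az":-2},{"claw":60,"tx":-150,"ty":-82,"tz":0,"ax":0,"ay":0,"az":-3},{"claw":60,"tx":-200,"ty":-109,"tz":0,"ax":0,"ay":0,"az":-4},{"claw":60,"tx":-250,"ty":-136,"tz":0,"ax":0,"ay":0,"az":-5},{"claw":60,"tx":-300,"ty":-163,"tz":0,"ax":0,"ay":0,"az":-6},{"claw":60,"tx":-350,"ty":-190,"tz":20,"ax":0,"ay":0,"az":-7},{"claw":60,"tx":-400,"ty":-217,"tz":40,"ax":0,"ay":0,"az":-8},{"claw":60,"tx":-440,"ty":-239,"tz":60,"ax":0,"ay":0,"az":-8.5},{"claw":60,"tx":-461,"ty":-250,"tz":72,"ax":0,"ay":0,"az":-8.5}]' 15
python3 g.py 587 166 150 73.4
```

```text
time_s: 1.65
tcp_pos: [0.5882, 0.1629, 0.1496]
tcp_rot: [-0.46, -3.108, 0.002]
ft_force: [-0.3, 1.1, -0.2]
finger_gap: 0.0519
grip_force: 0.0
t 1.65 tcp [588.2 162.9 149.6] psi 73.2 q [-0.61  0.31  0.32  1.67 -0.1   1.18  1.02] F [-0.3  1.1 -0.2] gap 51.9 grip 0.0
t [ 2.1  2.6 -0.4] a [-0.1  0.  -0.2]
```

```bash
python3 -m crank '[{"claw":60,"tx":0,"ty":0,"tz":0,"ax":0,"ay":0,"az":0},{"claw":60,"tx":0,"ty":0,"tz":0,"ax":0,"ay":0,"az":0},{"claw":60,"tx":0,"ty":0,"tz":35,"ax":0,"ay":0,"az":0},{"claw":60,"tx":0,"ty":0,"tz":71,"ax":0,"ay":0,"az":0},{"claw":60,"tx":0,"ty":0,"tz":71,"ax":0,"ay":0,"az":0},{"claw":0,"tx":0,"ty":0,"tz":71,"ax":0,"ay":0,"az":0},{"claw":0,"tx":0,"ty":0,"tz":71,"ax":0,"ay":0,"az":0},{"claw":0,"tx":0,"ty":0,"tz":71,"ax":0,"ay":0,"az":0},{"claw":0,"tx":0,"ty":0,"tz":71,"ax":0,"ay":0,"az":0},{"claw":0,"tx":0,"ty":0,"tz":71,"ax":0,"ay":0,"az":0}]' 15
python3 g.py 587 166 79 73.4
```

```text
time_s: 2.9
tcp_pos: [0.5874, 0.1663, 0.0801]
tcp_rot: [0.455, 3.108, 0.001]
ft_force: [-1.6, 0.3, 4.5]
finger_gap: 0.0184
grip_force: 14.8
t 2.9 tcp [587.4 166.3  80.1] psi 73.4 q [-0.6   0.37  0.31  1.74 -0.13  1.05  1.03] F [-1.6  0.3  4.5] gap 18.4 grip 14.8
t [ 0.2 -0.4  1.1] a [ 0.  0. -0.]
```

```bash
python3 -m crank '[{"claw":0,"tx":-0.6,"ty":7.8,"tz":0,"ax":0,"ay":0,"az":9},{"claw":0,"tx":-2.4,"ty":15.5,"tz":0,"ax":0,"ay":0,"az":18},{"claw":0,"tx":-5.4,"ty":22.7,"tz":0,"ax":0,"ay":0,"az":27},{"claw":0,"tx":-9.5,"ty":29.4,"tz":0,"ax":0,"ay":0,"az":36},{"claw":0,"tx":-14.6,"ty":35.4,"tz":0,"ax":0,"ay":0,"az":45},{"claw":0,"tx":-20.6,"ty":40.5,"tz":0,"ax":0,"ay":0,"az":54},{"claw":0,"tx":-27.3,"ty":44.6,"tz":0,"ax":0,"ay":0,"az":63},{"claw":0,"tx":-34.5,"ty":47.6,"tz":0,"ax":0,"ay":0,"az":72},{"claw":0,"tx":-42.2,"ty":49.4,"tz":0,"ax":0,"ay":0,"az":81},{"claw":0,"tx":-50,"ty":50,"tz":0,"ax":0,"ay":0,"az":90}]' 15
python3 g.py 649 199 80 -16.6
```

```text
time_s: 4.15
tcp_pos: [0.6494, 0.1979, 0.0801]
tcp_rot: [2.525, 1.868, -0.003]
ft_force: [-6.9, -5.9, 7.9]
finger_gap: 0.0179
grip_force: 15.0
t 4.15 tcp [649.4 197.9  80.1] psi -17.0 q [-0.8   0.55  0.6   1.57 -0.33  1.13 -0.42] F [-6.9 -5.9  7.9] gap 17.9 grip 15.0
t [ 0.9 -0.7  0.1] a [-0.   0.1 -0.4]
```

Good, and the forces stay low. I do the second quarter, then regrip: open, lift 55, turn back 180°, lower, close.

```bash
python3 -m crank '[{"claw":0,"tx":-0.6,"ty":7.8,"tz":0,"ax":0,"ay":0,"az":9},{"claw":0,"tx":-2.4,"ty":15.5,"tz":0,"ax":0,"ay":0,"az":18},{"claw":0,"tx":-5.4,"ty":22.7,"tz":0,"ax":0,"ay":0,"az":27},{"claw":0,"tx":-9.5,"ty":29.4,"tz":0,"ax":0,"ay":0,"az":36},{"claw":0,"tx":-14.6,"ty":35.4,"tz":0,"ax":0,"ay":0,"az":45},{"claw":0,"tx":-20.6,"ty":40.5,"tz":0,"ax":0,"ay":0,"az":54},{"claw":0,"tx":-27.3,"ty":44.6,"tz":0,"ax":0,"ay":0,"az":63},{"claw":0,"tx":-34.5,"ty":47.6,"tz":0,"ax":0,"ay":0,"az":72},{"claw":0,"tx":-42.2,"ty":49.4,"tz":0,"ax":0,"ay":0,"az":81},{"claw":0,"tx":-50,"ty":50,"tz":0,"ax":0,"ay":0,"az":90}]' 15
python3 g.py 683.3 136.8 80 -106.6
python3 -m crank '[{"claw":60,"tx":0,"ty":0,"tz":0,"ax":0,"ay":0,"az":0},{"claw":60,"tx":0,"ty":0,"tz":0,"ax":0,"ay":0,"az":0},{"claw":60,"tx":0,"ty":0,"tz":-30,"ax":0,"ay":0,"az":0},{"claw":60,"tx":0,"ty":0,"tz":-60,"ax":0,"ay":0,"az":0},{"claw":60,"tx":0,"ty":0,"tz":-60,"ax":0,"ay":0,"az":-10},{"claw":60,"tx":0,"ty":0,"tz":-60,"ax":0,"ay":0,"az":-20},{"claw":60,"tx":0,"ty":0,"tz":-60,"ax":0,"ay":0,"az":-30},{"claw":60,"tx":0,"ty":0,"tz":-60,"ax":0,"ay":0,"az":-40},{"claw":60,"tx":0,"ty":0,"tz":-60,"ax":0,"ay":0,"az":-50},{"claw":60,"tx":0,"ty":0,"tz":-60,"ax":0,"ay":0,"az":-60}]' 15
python3 -m crank '[{"claw":60,"tx":0,"ty":0,"tz":0,"ax":0,"ay":0,"az":-10},{"claw":60,"tx":0,"ty":0,"tz":0,"ax":0,"ay":0,"az":-20},{"claw":60,"tx":0,"ty":0,"tz":0,"ax":0,"ay":0,"az":-30},{"claw":60,"tx":0,"ty":0,"tz":0,"ax":0,"ay":0,"az":-40},{"claw":60,"tx":0,"ty":0,"tz":0,"ax":0,"ay":0,"az":-50},{"claw":60,"tx":0,"ty":0,"tz":0,"ax":0,"ay":0,"az":-60},{"claw":60,"tx":0,"ty":0,"tz":0,"ax":0,"ay":0,"az":-70},{"claw":60,"tx":0,"ty":0,"tz":0,"ax":0,"ay":0,"az":-80},{"claw":60,"tx":0,"ty":0,"tz":0,"ax":0,"ay":0,"az":-90},{"claw":60,"tx":0,"ty":0,"tz":0,"ax":0,"ay":0,"az":-100}]' 15
python3 -m crank '[{"claw":60,"tx":0,"ty":0,"tz":0,"ax":0,"ay":0,"az":-10},{"claw":60,"tx":0,"ty":0,"tz":0,"ax":0,"ay":0,"az":-20},{"claw":60,"tx":0,"ty":0,"tz":0,"ax":0,"ay":0,"az":-20},{"claw":60,"tx":0,"ty":0,"tz":0,"ax":0,"ay":0,"az":-20}]' 15
python3 g.py 683.3 136.8 80 73.4
```

```text
time_s: 5.4
tcp_pos: [0.6819, 0.1368, 0.0801]
tcp_rot: [3.107, -0.463, -0.004]
ft_force: [-9.3, -0.2, 8.7]
finger_gap: 0.018
grip_force: 15.0
t 5.4 tcp [681.9 136.8  80.1] psi -106.9 q [-0.88  0.71  0.94  1.53 -0.6   1.21 -1.71] F [-9.3 -0.2  8.7] gap 18.0 grip 15.0
t [ 1.3 -0.4  0.1] a [ 0.   0.1 -0.3]
time_s: 6.65
tcp_pos: [0.6832, 0.1381, 0.1395]
tcp_rot: [-2.915, -1.172, -0.0]
ft_force: [0.5, -0.8, 0.4]
finger_gap: 0.0522
grip_force: 0.0
time_s: 7.9
tcp_pos: [0.6832, 0.1379, 0.1395]
tcp_rot: [0.976, 2.986, 0.0]
ft_force: [0.5, 0.2, 1.4]
finger_gap: 0.0523
grip_force: 0.0
time_s: 8.4
tcp_pos: [0.6831, 0.1377, 0.1395]
tcp_rot: [0.46, 3.108, 0.0]
ft_force: [0.0, 0.1, -0.6]
finger_gap: 0.0522
grip_force: 0.0
t 8.4 tcp [683.1 137.7 139.5] psi 73.2 q [-0.49  0.49  0.32  1.45 -0.16  1.23  1.13] F [ 0.   0.1 -0.6] gap 52.2 grip 0.0
t [-0.4 -0.8 59.5] a [ 0.   0.  -0.2]
```

```bash
python3 -m crank '[{"claw":60,"tx":0,"ty":-0.5,"tz":30,"ax":0,"ay":0,"az":0},{"claw":60,"tx":0,"ty":-0.5,"tz":60,"ax":0,"ay":0,"az":0},{"claw":60,"tx":0,"ty":-0.5,"tz":60,"ax":0,"ay":0,"az":0},{"claw":0,"tx":0,"ty":-0.5,"tz":60,"ax":0,"ay":0,"az":0},{"claw":0,"tx":0,"ty":-0.5,"tz":60,"ax":0,"ay":0,"az":0},{"claw":0,"tx":0,"ty":-0.5,"tz":60,"ax":0,"ay":0,"az":0},{"claw":0,"tx":0,"ty":-0.5,"tz":60,"ax":0,"ay":0,"az":0}]' 15
python3 -m crank '[{"claw":0,"tx":0.6,"ty":-7.8,"tz":0,"ax":0,"ay":0,"az":9},{"claw":0,"tx":2.4,"ty":-15.5,"tz":0,"ax":0,"ay":0,"az":18},{"claw":0,"tx":5.4,"ty":-22.7,"tz":0,"ax":0,"ay":0,"az":27},{"claw":0,"tx":9.5,"ty":-29.4,"tz":0,"ax":0,"ay":0,"az":36},{"claw":0,"tx":14.6,"ty":-35.4,"tz":0,"ax":0,"ay":0,"az":45},{"claw":0,"tx":20.6,"ty":-40.5,"tz":0,"ax":0,"ay":0,"az":54},{"claw":0,"tx":27.3,"ty":-44.6,"tz":0,"ax":0,"ay":0,"az":63},{"claw":0,"tx":34.5,"ty":-47.6,"tz":0,"ax":0,"ay":0,"az":72},{"claw":0,"tx":42.2,"ty":-49.4,"tz":0,"ax":0,"ay":0,"az":81},{"claw":0,"tx":50,"ty":-50,"tz":0,"ax":0,"ay":0,"az":90}]' 15
python3 -m crank '[{"claw":0,"tx":0.6,"ty":-7.8,"tz":0,"ax":0,"ay":0,"az":9},{"claw":0,"tx":2.4,"ty":-15.5,"tz":0,"ax":0,"ay":0,"az":18},{"claw":0,"tx":5.4,"ty":-22.7,"tz":0,"ax":0,"ay":0,"az":27},{"claw":0,"tx":9.5,"ty":-29.4,"tz":0,"ax":0,"ay":0,"az":36},{"claw":0,"tx":14.6,"ty":-35.4,"tz":0,"ax":0,"ay":0,"az":45},{"claw":0,"tx":20.6,"ty":-40.5,"tz":0,"ax":0,"ay":0,"az":54},{"claw":0,"tx":27.3,"ty":-44.6,"tz":0,"ax":0,"ay":0,"az":63},{"claw":0,"tx":34.5,"ty":-47.6,"tz":0,"ax":0,"ay":0,"az":72},{"claw":0,"tx":42.2,"ty":-49.4,"tz":0,"ax":0,"ay":0,"az":81},{"claw":0,"tx":50,"ty":-50,"tz":0,"ax":0,"ay":0,"az":90}]' 15
python3 g.py 587 166 80 -106.6
```

```text
time_s: 9.28
tcp_pos: [0.6832, 0.1371, 0.0801]
tcp_rot: [0.455, 3.108, 0.0]
ft_force: [0.8, -1.3, -0.1]
finger_gap: 0.0199
grip_force: 0.6
time_s: 10.52
tcp_pos: [0.6205, 0.1023, 0.08]
tcp_rot: [2.525, 1.868, -0.001]
ft_force: [-1.4, -1.8, 1.8]
finger_gap: 0.0181
grip_force: 14.9
time_s: 11.78
tcp_pos: [0.5862, 0.1654, 0.0799]
tcp_rot: [3.107, -0.464, -0.003]
ft_force: [-4.5, -1.9, 4.1]
finger_gap: 0.0178
grip_force: 15.0
t 11.78 tcp [586.2 165.4  79.9] psi -107.0 q [-1.11  0.55  1.01  1.77 -0.51  1.12 -1.8 ] F [-4.5 -1.9  4.1] gap 17.8 grip 15.0
t [ 0.6 -0.8 -0.1] a [ 0.   0.1 -0.4]
```

```bash
python3 - <<'E'
from h import *
from bench import ctrl
cs=[ctrl.camera(n) for n in("scene","top")]
c=cs[1]
cv2.imwrite("pics/mid.png",cv2.resize(c["color"][115:285,170:370,::-1],None,fx=3.5,fy=3.5,interpolation=2))
E
```

```text
(no output)
```

View pics/mid.png

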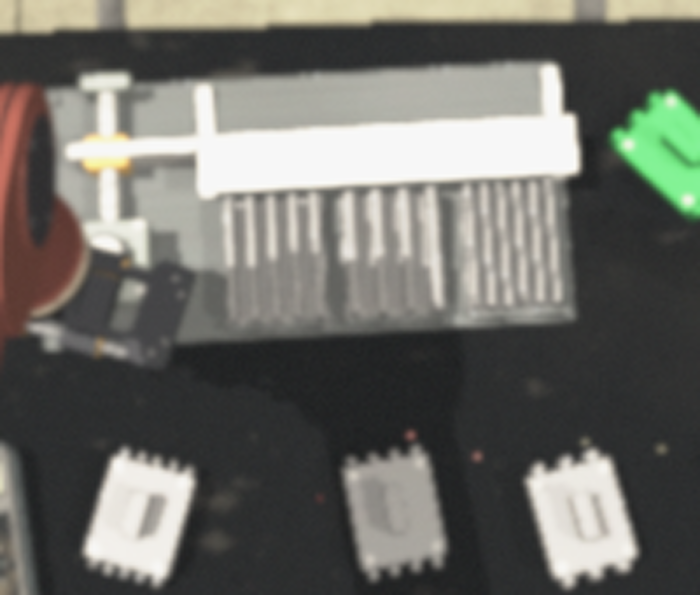

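The lip edge has moved back, from about image row 188/3.6 to 185/3.5+, and the three caps are unmoved. Now the second turn.

```bash

python3 -m crank '[{"claw":60,"tx":0,"ty":0,"tz":0,"ax":0,"ay":0,"az":0},{"claw":60,"tx":0,"ty":0,"tz":0,"ax":0,"ay":0,"az":0},{"claw":60,"tx":0,"ty":0,"tz":-30,"ax":0,"ay":0,"az":0},{"claw":60,"tx":0,"ty":0,"tz":-60,"ax":0,"ay":0,"az":0},{"claw":60,"tx":0,"ty":0,"tz":-60,"ax":0,"ay":0,"az":-10},{"claw":60,"tx":0,"ty":0,"tz":-60,"ax":0,"ay":0,"az":-20},{"claw":60,"tx":0,"ty":0,"tz":-60,"ax":0,"ay":0,"az":-30},{"claw":60,"tx":0,"ty":0,"tz":-60,"ax":0,"ay":0,"az":-40},{"claw":60,"tx":0,"ty":0,"tz":-60,"ax":0,"ay":0,"az":-50},{"claw":60,"tx":0,"ty":0,"tz":-60,"ax":0,"ay":0,"az":-60}]' 15 >/dev/null
python3 -m crank '[{"claw":60,"tx":0,"ty":0,"tz":0,"ax":0,"ay":0,"az":-10},{"claw":60,"tx":0,"ty":0,"tz":0,"ax":0,"ay":0,"az":-20},{"claw":60,"tx":0,"ty":0,"tz":0,"ax":0,"ay":0,"az":-30},{"claw":60,"tx":0,"ty":0,"tz":0,"ax":0,"ay":0,"az":-40},{"claw":60,"tx":0,"ty":0,"tz":0,"ax":0,"ay":0,"az":-50},{"claw":60,"tx":0,"ty":0,"tz":0,"ax":0,"ay":0,"az":-60},{"claw":60,"tx":0,"ty":0,"tz":0,"ax":0,"ay":0,"az":-70},{"claw":60,"tx":0,"ty":0,"tz":0,"ax":0,"ay":0,"az":-80},{"claw":60,"tx":0,"ty":0,"tz":0,"ax":0,"ay":0,"az":-90},{"claw":60,"tx":0,"ty":0,"tz":0,"ax":0,"ay":0,"az":-100}]' 15 >/dev/null
python3 -m crank '[{"claw":60,"tx":0,"ty":0,"tz":0,"ax":0,"ay":0,"az":-10},{"claw":60,"tx":0,"ty":0,"tz":0,"ax":0,"ay":0,"az":-20},{"claw":60,"tx":0,"ty":0,"tz":0,"ax":0,"ay":0,"az":-20},{"claw":60,"tx":0,"ty":0,"tz":0,"ax":0,"ay":0,"az":-20}]' 15 >/dev/null
python3 g.py 587 166 80 73.4
python3 -m crank '[{"claw":60,"tx":0,"ty":0,"tz":30,"ax":0,"ay":0,"az":0},{"claw":60,"tx":0,"ty":0,"tz":60,"ax":0,"ay":0,"az":0},{"claw":60,"tx":0,"ty":0,"tz":60,"ax":0,"ay":0,"az":0},{"claw":0,"tx":0,"ty":0,"tz":60,"ax":0,"ay":0,"az":0},{"claw":0,"tx":0,"ty":0,"tz":60,"ax":0,"ay":0,"az":0},{"claw":0,"tx":0,"ty":0,"tz":60,"ax":0,"ay":0,"az":0},{"claw":0,"tx":0,"ty":0,"tz":60,"ax":0,"ay":0,"az":0},{"claw":0,"tx":0,"ty":0,"tz":60,"ax":0,"ay":0,"az":0}]' 15
python3 -m crank '[{"claw":0,"tx":-0.6,"ty":7.8,"tz":0,"ax":0,"ay":0,"az":9},{"claw":0,"tx":-2.4,"ty":15.5,"tz":0,"ax":0,"ay":0,"az":18},{"claw":0,"tx":-5.4,"ty":22.7,"tz":0,"ax":0,"ay":0,"az":27},{"claw":0,"tx":-9.5,"ty":29.4,"tz":0,"ax":0,"ay":0,"az":36},{"claw":0,"tx":-14.6,"ty":35.4,"tz":0,"ax":0,"ay":0,"az":45},{"claw":0,"tx":-20.6,"ty":40.5,"tz":0,"ax":0,"ay":0,"az":54},{"claw":0,"tx":-27.3,"ty":44.6,"tz":0,"ax":0,"ay":0,"az":63},{"claw":0,"tx":-34.5,"ty":47.6,"tz":0,"ax":0,"ay":0,"az":72},{"claw":0,"tx":-42.2,"ty":49.4,"tz":0,"ax":0,"ay":0,"az":81},{"claw":0,"tx":-50,"ty":50,"tz":0,"ax":0,"ay":0,"az":90}]' 15
python3 -m crank '[{"claw":0,"tx":-0.6,"ty":7.8,"tz":0,"ax":0,"ay":0,"az":9},{"claw":0,"tx":-2.4,"ty":15.5,"tz":0,"ax":0,"ay":0,"az":18},{"claw":0,"tx":-5.4,"ty":22.7,"tz":0,"ax":0,"ay":0,"az":27},{"claw":0,"tx":-9.5,"ty":29.4,"tz":0,"ax":0,"ay":0,"az":36},{"claw":0,"tx":-14.6,"ty":35.4,"tz":0,"ax":0,"ay":0,"az":45},{"claw":0,"tx":-20.6,"ty":40.5,"tz":0,"ax":0,"ay":0,"az":54},{"claw":0,"tx":-27.3,"ty":44.6,"tz":0,"ax":0,"ay":0,"az":63},{"claw":0,"tx":-34.5,"ty":47.6,"tz":0,"ax":0,"ay":0,"az":72},{"claw":0,"tx":-42.2,"ty":49.4,"tz":0,"ax":0,"ay":0,"az":81},{"claw":0,"tx":-50,"ty":50,"tz":0,"ax":0,"ay":0,"az":90}]' 15
python3 g.py 683.3 136.8 80 -106.6
```

```text
t 14.88 tcp [587.2 165.7 139.6] psi 73.1 q [-0.7   0.32  0.44  1.69 -0.15  1.16  1.05] F [ 0.2 -0.7  0.5] gap 52.0 grip 0.0
t [ 0.3  0.3 59.6] a [ 0.   0.  -0.3]
time_s: 15.88
tcp_pos: [0.5872, 0.1656, 0.0799]
tcp_rot: [0.455, 3.108, 0.0]
ft_force: [-0.5, -0.6, 4.7]
finger_gap: 0.018
grip_force: 15.0
time_s: 17.12
tcp_pos: [0.6491, 0.198, 0.0799]
tcp_rot: [2.525, 1.869, -0.003]
ft_force: [-6.2, -5.5, 7.1]
finger_gap: 0.0179
grip_force: 15.0
time_s: 18.38
tcp_pos: [0.6819, 0.1367, 0.08]
tcp_rot: [3.107, -0.462, -0.004]
ft_force: [-9.5, -1.2, 7.5]
finger_gap: 0.0177
grip_force: 15.0
t 18.38 tcp [681.9 136.7  80. ] psi -106.9 q [-0.94  0.77  1.05  1.53 -0.68  1.25 -1.65] F [-9.5 -1.2  7.5] gap 17.7 grip 15.0
t [ 1.3 -0.5 -0. ] a [ 0.   0.1 -0.3]
```

```bash

python3 -m crank '[{"claw":60,"tx":0,"ty":0,"tz":0,"ax":0,"ay":0,"az":0},{"claw":60,"tx":0,"ty":0,"tz":0,"ax":0,"ay":0,"az":0},{"claw":60,"tx":0,"ty":0,"tz":-30,"ax":0,"ay":0,"az":0},{"claw":60,"tx":0,"ty":0,"tz":-60,"ax":0,"ay":0,"az":0},{"claw":60,"tx":0,"ty":0,"tz":-60,"ax":0,"ay":0,"az":-10},{"claw":60,"tx":0,"ty":0,"tz":-60,"ax":0,"ay":0,"az":-20},{"claw":60,"tx":0,"ty":0,"tz":-60,"ax":0,"ay":0,"az":-30},{"claw":60,"tx":0,"ty":0,"tz":-60,"ax":0,"ay":0,"az":-40},{"claw":60,"tx":0,"ty":0,"tz":-60,"ax":0,"ay":0,"az":-50},{"claw":60,"tx":0,"ty":0,"tz":-60,"ax":0,"ay":0,"az":-60}]' 15 >/dev/null
python3 -m crank '[{"claw":60,"tx":0,"ty":0,"tz":0,"ax":0,"ay":0,"az":-10},{"claw":60,"tx":0,"ty":0,"tz":0,"ax":0,"ay":0,"az":-20},{"claw":60,"tx":0,"ty":0,"tz":0,"ax":0,"ay":0,"az":-30},{"claw":60,"tx":0,"ty":0,"tz":0,"ax":0,"ay":0,"az":-40},{"claw":60,"tx":0,"ty":0,"tz":0,"ax":0,"ay":0,"az":-50},{"claw":60,"tx":0,"ty":0,"tz":0,"ax":0,"ay":0,"az":-60},{"claw":60,"tx":0,"ty":0,"tz":0,"ax":0,"ay":0,"az":-70},{"claw":60,"tx":0,"ty":0,"tz":0,"ax":0,"ay":0,"az":-80},{"claw":60,"tx":0,"ty":0,"tz":0,"ax":0,"ay":0,"az":-90},{"claw":60,"tx":0,"ty":0,"tz":0,"ax":0,"ay":0,"az":-100}]' 15 >/dev/null
python3 -m crank '[{"claw":60,"tx":0,"ty":0,"tz":0,"ax":0,"ay":0,"az":-10},{"claw":60,"tx":0,"ty":0,"tz":0,"ax":0,"ay":0,"az":-20},{"claw":60,"tx":0,"ty":0,"tz":0,"ax":0,"ay":0,"az":-20},{"claw":60,"tx":0,"ty":0,"tz":0,"ax":0,"ay":0,"az":-20}]' 15 >/dev/null
python3 g.py 683 137 80 73.4
python3 -m crank '[{"claw":60,"tx":0,"ty":0,"tz":30,"ax":0,"ay":0,"az":0},{"claw":60,"tx":0,"ty":0,"tz":60,"ax":0,"ay":0,"az":0},{"claw":60,"tx":0,"ty":0,"tz":60,"ax":0,"ay":0,"az":0},{"claw":0,"tx":0,"ty":0,"tz":60,"ax":0,"ay":0,"az":0},{"claw":0,"tx":0,"ty":0,"tz":60,"ax":0,"ay":0,"az":0},{"claw":0,"tx":0,"ty":0,"tz":60,"ax":0,"ay":0,"az":0},{"claw":0,"tx":0,"ty":0,"tz":60,"ax":0,"ay":0,"az":0},{"claw":0,"tx":0,"ty":0,"tz":60,"ax":0,"ay":0,"az":0}]' 15
python3 -m crank '[{"claw":0,"tx":0.6,"ty":-7.8,"tz":0,"ax":0,"ay":0,"az":9},{"claw":0,"tx":2.4,"ty":-15.5,"tz":0,"ax":0,"ay":0,"az":18},{"claw":0,"tx":5.4,"ty":-22.7,"tz":0,"ax":0,"ay":0,"az":27},{"claw":0,"tx":9.5,"ty":-29.4,"tz":0,"ax":0,"ay":0,"az":36},{"claw":0,"tx":14.6,"ty":-35.4,"tz":0,"ax":0,"ay":0,"az":45},{"claw":0,"tx":20.6,"ty":-40.5,"tz":0,"ax":0,"ay":0,"az":54},{"claw":0,"tx":27.3,"ty":-44.6,"tz":0,"ax":0,"ay":0,"az":63},{"claw":0,"tx":34.5,"ty":-47.6,"tz":0,"ax":0,"ay":0,"az":72},{"claw":0,"tx":42.2,"ty":-49.4,"tz":0,"ax":0,"ay":0,"az":81},{"claw":0,"tx":50,"ty":-50,"tz":0,"ax":0,"ay":0,"az":90}]' 15
python3 -m crank '[{"claw":0,"tx":0.6,"ty":-7.8,"tz":0,"ax":0,"ay":0,"az":9},{"claw":0,"tx":2.4,"ty":-15.5,"tz":0,"ax":0,"ay":0,"az":18},{"claw":0,"tx":5.4,"ty":-22.7,"tz":0,"ax":0,"ay":0,"az":27},{"claw":0,"tx":9.5,"ty":-29.4,"tz":0,"ax":0,"ay":0,"az":36},{"claw":0,"tx":14.6,"ty":-35.4,"tz":0,"ax":0,"ay":0,"az":45},{"claw":0,"tx":20.6,"ty":-40.5,"tz":0,"ax":0,"ay":0,"az":54},{"claw":0,"tx":27.3,"ty":-44.6,"tz":0,"ax":0,"ay":0,"az":63},{"claw":0,"tx":34.5,"ty":-47.6,"tz":0,"ax":0,"ay":0,"az":72},{"claw":0,"tx":42.2,"ty":-49.4,"tz":0,"ax":0,"ay":0,"az":81},{"claw":0,"tx":50,"ty":-50,"tz":0,"ax":0,"ay":0,"az":90}]' 15
python3 g.py 587 166 80 -106.6
python3 -m crank '[{"claw":0,"tx":0,"ty":-1.5,"tz":0,"ax":0,"ay":0,"az":2},{"claw":0,"tx":0.1,"ty":-2.5,"tz":0,"ax":0,"ay":0,"az":3}]' 15
python3 g.py 587 166 80 -106.6
```

```text
t 21.38 tcp [683.  137.2 139.6] psi 73.2 q [-0.56  0.5   0.42  1.46 -0.21  1.23  1.16] F [ 0.6 -0.1 -0.1] gap 52.2 grip 0.0
t [-0.1 -0.2 59.6] a [ 0.   0.  -0.2]
time_s: 22.38
tcp_pos: [0.6832, 0.1367, 0.08]
tcp_rot: [0.455, 3.108, -0.0]
ft_force: [-0.4, -2.7, 3.6]
finger_gap: 0.0178
grip_force: 15.0
time_s: 23.62
tcp_pos: [0.6202, 0.1022, 0.08]
tcp_rot: [2.525, 1.868, -0.001]
ft_force: [-2.0, -2.9, 4.9]
finger_gap: 0.0182
grip_force: 15.0
time_s: 24.88
tcp_pos: [0.5885, 0.1546, 0.08]
tcp_rot: [3.093, -0.473, 0.008]
ft_force: [11.2, -36.2, -9.4]
finger_gap: 0.0347
grip_force: 15.1
t 24.88 tcp [588.5 154.6  80. ] psi -107.4 q [-1.17  0.63  1.14  1.77 -0.61  1.15 -1.72] F [ 11.2 -36.2  -9.4] gap 34.7 grip 15.1
t [ -4.9 -10.4  -0.2] a [ 0.6 -0.4 -0.8]
time_s: 25.12
tcp_pos: [0.5898, 0.1555, 0.0799]
tcp_rot: [3.079, -0.549, 0.01]
ft_force: [7.3, -35.8, -3.8]
finger_gap: 0.0373
grip_force: 15.0
t 25.12 tcp [589.8 155.5  79.9] psi -110.2 q [-1.18  0.64  1.15  1.77 -0.62  1.16 -1.76] F [  7.3 -35.8  -3.8] gap 37.3 grip 15.0
t [-6.3 -8.9 -0.2] a [ 0.7 -0.5 -3.6]
```

The fingers were forced apart, so the stop was reached about 15° early. I release, lift and check the lip.

```bash

python3 -m crank '[{"claw":70,"tx":-5,"ty":10,"tz":0,"ax":0,"ay":0,"az":0},{"claw":70,"tx":-5,"ty":10,"tz":0,"ax":0,"ay":0,"az":0},{"claw":70,"tx":-5,"ty":10,"tz":-40,"ax":0,"ay":0,"az":0},{"claw":70,"tx":-5,"ty":10,"tz":-80,"ax":0,"ay":0,"az":0},{"claw":70,"tx":130,"ty":10,"tz":-100,"ax":0,"ay":0,"az":-10},{"claw":70,"tx":130,"ty":10,"tz":-100,"ax":0,"ay":0,"az":-20},{"claw":70,"tx":130,"ty":10,"tz":-100,"ax":0,"ay":0,"az":-30},{"claw":70,"tx":130,"ty":10,"tz":-100,"ax":0,"ay":0,"az":-40}]' 15
python3 g.py 434 128 120 73
cat > m2.py <<'E'
from h import *
from bench import ctrl
cs=[ctrl.camera(n) for n in("scene","top")]
J=np.array((.6441,-.0737,np.radians(2.22)))
for l in range(27,80,3):
    b=jig((4,3,5),l)
    v=[]
    for c in cs:
        q=proj(c,pts(J,[(-60,-150,8),(110,-150,8),(110,60,50),(-60,60,8)]));lo=q.min(0).astype(int);hi=q.max(0).astype(int);r=(lo[0],hi[0],lo[1],hi[1])
        v.append(ncc(render(c,r,b,J,60),cv2.cvtColor(c["color"],cv2.COLOR_RGB2GRAY)[r[2]:r[3],r[0]:r[1]].astype(float)))
    print(l,np.round(v,3),end=" ")
cv2.imwrite("pics/back.png",np.hstack([cv2.resize(cs[0]["color"][140:320,190:390,::-1],None,fx=2,fy=2,interpolation=2),cv2.resize(cs[1]["color"][115:295,170:370,::-1],None,fx=2,fy=2,interpolation=2)]))
E
python3 m2.py
```

```text
time_s: 26.12
tcp_pos: [0.7082, 0.1148, 0.1794]
tcp_rot: [-3.091, -0.563, -0.001]
ft_force: [-0.6, 0.7, -0.1]
finger_gap: 0.0609
grip_force: 0.0
t 26.12 tcp [708.2 114.8 179.4] psi -69.3 q [-0.81  0.65  0.94  1.36 -0.52  1.38 -1.08] F [-0.6  0.7 -0.1] gap 60.9 grip 0.0
t [-252.  -109.2   59.3] a [   0.    -0.  -142.3]
27 [ 0.191 -0.251] 30 [ 0.231 -0.177] 33 [ 0.275 -0.099] 36 [ 0.316 -0.019] 39 [0.36  0.063] 42 [0.403 0.148] 45 [0.447 0.236] 48 [0.492 0.324] 51 [0.539 0.414] 54 [0.584 0.522] 57 [0.635 0.617] 60 [0.686 0.695] 63 [0.731 0.756] 66 [0.758 0.799] 69 [0.758 0.825] 72 [0.732 0.825] 75 [0.685 0.799] 78 [0.632 0.759]
```

View pics/back.png

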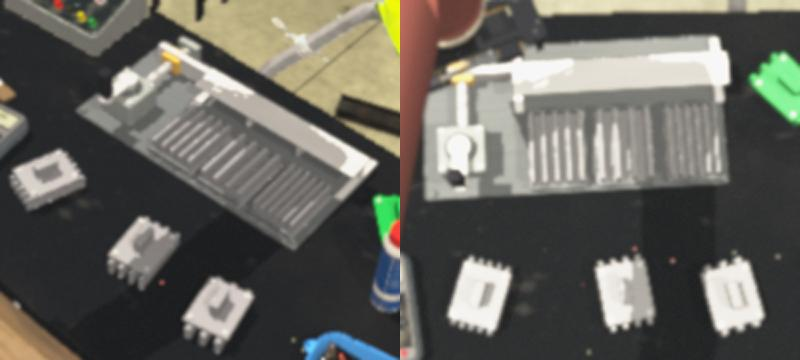

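The lip is back at about 70 ± 2 mm and the handle now points straight towards the robot at crop (458,178). So it sits at the hard stop, and the crank must have started about 15° open. The caps stand unmoved.

Next comes cap_four, which I re-measure from the current picture.

```bash
cat > mc.py <<'E'
# mc.py n x y yaw z : fit cap n near (mm,deg) with fin tips at z mm; also home targets
from h import *
import sys
from bench import ctrl
n=int(sys.argv[1]);x,y,a,z=map(float,sys.argv[2:6]);which=sys.argv[6] if len(sys.argv)>6 else "b"
J=(.6441,-.0737,np.radians(2.22));Y={4:95,3:0,5:-95}[n]
B=pts(J,[(0,Y,0)])[0]*1000;print("base",np.round(B[:2],1),"yaw 2.22")
cs=[ctrl.camera(k) for k in("scene","top")]
for l,cc in(("both",cs),("scene",cs[:1]),("top",cs[1:])):
    p,s=fit(cc,cap(n,z),[x/1000,y/1000,np.radians(a)]);print(l,np.round(p[:2]*1000,1),round(np.degrees(p[2]),2),round(s,3))
E
python3 mc.py 4 434.3 -70.8 9.7 0; python3 g.py 434.3 -70.8 180 -80.3
```

```text
base [640.4  21.2] yaw 2.22
both [434.5 -69.9] 10.05 0.958
scene [433.3 -70.4] 10.51 0.955
top [435.4 -69.7] 10.27 0.965
t 26.32 tcp [706.9 116.2 179.6] psi -69.8 q [-0.81  0.65  0.94  1.37 -0.52  1.38 -1.09] F [-0.9 -0.3  0.1] gap 61.3 grip 0.0
t [-320.4   81.4   -0.6] a [-0.1 -0.  10.5]
```

```bash

python3 -m crank '[{"claw":50,"tx":-55,"ty":14,"tz":0,"ax":0,"ay":0,"az":2},{"claw":50,"tx":-110,"ty":28,"tz":0,"ax":0,"ay":0,"az":4},{"claw":50,"tx":-165,"ty":42,"tz":0,"ax":0,"ay":0,"az":6},{"claw":50,"tx":-220,"ty":56,"tz":0,"ax":0,"ay":0,"az":8},{"claw":50,"tx":-275,"ty":70,"tz":0,"ax":0,"ay":0,"az":10},{"claw":50,"tx":-320,"ty":81.5,"tz":40,"ax":0,"ay":0,"az":10},{"claw":50,"tx":-320,"ty":81.5,"tz":80,"ax":0,"ay":0,"az":10},{"claw":50,"tx":-320,"ty":81.5,"tz":80,"ax":0,"ay":0,"az":10},{"claw":50,"tx":-320,"ty":81.5,"tz":80,"ax":0,"ay":0,"az":10}]' 30
python3 g.py 434.3 -70.3 33 -80
```

```text
time_s: 27.45
tcp_pos: [0.4363, -0.0721, 0.1005]
tcp_rot: [3.128, 0.282, 0.001]
ft_force: [1.1, 1.2, 0.6]
finger_gap: 0.0437
grip_force: 0.0
t 27.45 tcp [436.3 -72.1 100.5] psi -79.7 q [-1.31 -0.15  1.34  2.14  0.17  1.04 -1.45] F [1.1 1.2 0.6] gap 43.7 grip 0.0
t [-1.7 -2.2 67.5] a [ 0.  -0.   0.3]
```

```bash

python3 -m crank '[{"claw":50,"tx":-1.5,"ty":-2,"tz":30,"ax":0,"ay":0,"az":0},{"claw":50,"tx":-1.5,"ty":-2,"tz":55,"ax":0,"ay":0,"az":0},{"claw":50,"tx":-1.5,"ty":-2,"tz":67,"ax":0,"ay":0,"az":0},{"claw":50,"tx":-1.5,"ty":-2,"tz":67,"ax":0,"ay":0,"az":0},{"claw":0,"tx":-1.5,"ty":-2,"tz":67,"ax":0,"ay":0,"az":0},{"claw":0,"tx":-1.5,"ty":-2,"tz":67,"ax":0,"ay":0,"az":0},{"claw":0,"tx":-1.5,"ty":-2,"tz":67,"ax":0,"ay":0,"az":0},{"claw":0,"tx":-1.5,"ty":-2,"tz":67,"ax":0,"ay":0,"az":0},{"claw":0,"tx":-1.5,"ty":-2,"tz":67,"ax":0,"ay":0,"az":0}]' 30
python3 g.py 640.4 21.2 120 -87.8
```

```text
time_s: 28.58
tcp_pos: [0.4337, -0.0707, 0.0328]
tcp_rot: [-3.128, -0.284, -0.001]
ft_force: [-0.5, 0.5, 3.5]
finger_gap: 0.0136
grip_force: 30.0
t 28.57 tcp [433.7 -70.7  32.8] psi -79.6 q [-1.08  0.26  1.27  2.21 -0.33  0.88 -1.  ] F [-0.5  0.5  3.5] gap 13.6 grip 30.0
t [219.9 -53.3 -87. ] a [-0.  -0.   8.2]
```

```bash

python3 -m crank '[{"claw":0,"tx":0,"ty":0,"tz":-35,"ax":0,"ay":0,"az":0},{"claw":0,"tx":0,"ty":0,"tz":-70,"ax":0,"ay":0,"az":0},{"claw":0,"tx":40,"ty":-10,"tz":-87,"ax":0,"ay":0,"az":2},{"claw":0,"tx":90,"ty":-22,"tz":-87,"ax":0,"ay":0,"az":4},{"claw":0,"tx":140,"ty":-34,"tz":-87,"ax":0,"ay":0,"az":6},{"claw":0,"tx":190,"ty":-46,"tz":-87,"ax":0,"ay":0,"az":8},{"claw":0,"tx":220,"ty":-53,"tz":-75,"ax":0,"ay":0,"az":8.2},{"claw":0,"tx":220,"ty":-53,"tz":-57,"ax":0,"ay":0,"az":8.2},{"claw":0,"tx":220,"ty":-53,"tz":-57,"ax":0,"ay":0,"az":8.2},{"claw":0,"tx":220,"ty":-53,"tz":-57,"ax":0,"ay":0,"az":8.2}]' 30
python3 g.py 640.4 21.2 80 -87.8; python3 mc.py 4 640.4 21.2 2.2 57
```

```text
time_s: 29.82
tcp_pos: [0.6397, 0.02, 0.09]
tcp_rot: [-3.141, -0.057, 0.0]
ft_force: [-0.4, 0.5, -1.0]
finger_gap: 0.0138
grip_force: 30.0
t 29.82 tcp [639.7  20.   90. ] psi -87.9 q [-0.84  0.62  1.03  1.68 -0.57  1.18 -1.19] F [-0.4  0.5 -1. ] gap 13.8 grip 30.0
t [ 0.7 -1.2 10. ] a [-0.   0.  -0.1]
base [640.4  21.2] yaw 2.22
both [581.8  25.5] -26.35 0.509
scene [586.9  11.2] 8.98 0.367
top [583.5  25.8] -29.19 0.731
```

```bash
cat > mj.py <<'E'
from h import *
import sys
from bench import ctrl
cs=[ctrl.camera(k) for k in("scene","top")]
def only(n,y):
    return [b for b in jig((4,3,5),72)[1:-1] if b[2]>y-42 and b[3]<y+42]
for n,y in((3,0),(5,-95),(4,95)):
    p0=pts((.6441,-.0737,np.radians(2.22)),[(0,y,0)])[0]
    bx=[(b[0],b[1],b[2]-y,b[3]-y,*b[4:]) for b in only(n,y)]
    for l,cc in(("both",cs),("scene",cs[:1]),("top",cs[1:])):
        p,s=fit(cc,bx,[p0[0],p0[1],np.radians(2.22)],pad=0,bg=80);e=p[:2]-p0[:2]
        print(n,l,"d from model",np.round(e*1000,1),"yaw",round(np.degrees(p[2]),2),round(s,3))
E
python3 mj.py
python3 - <<'E'
from bench import ctrl
import cv2
c=[ctrl.camera(n)["color"][:,:,::-1] for n in("scene","top")]
a=cv2.resize(c[0][160:260,210:310],None,fx=4,fy=4,interpolation=2);b=cv2.resize(c[1][130:230,190:290],None,fx=4,fy=4,interpolation=2)
cv2.imwrite("pics/four.png",cv2.hconcat([a,b]))
E
```

```text
3 both d from model [-9.5 -2.1] yaw 1.49 0.244
3 scene d from model [-7.9 -3.9] yaw 2.36 0.324
3 top d from model [-8.7 -0.5] yaw 2.65 0.228
5 both d from model [ 2.1 -2.4] yaw 2.49 0.336
5 scene d from model [-8.9  9.6] yaw 2.31 0.285
5 top d from model [ 3.7 -2. ] yaw 2.49 0.42
4 both d from model [-42.6   2.6] yaw 18.51 0.325
4 scene d from model [-25.5  -3.8] yaw 2.3 0.364
4 top d from model [-63.9  11.6] yaw 21.17 0.466
```

View pics/four.png

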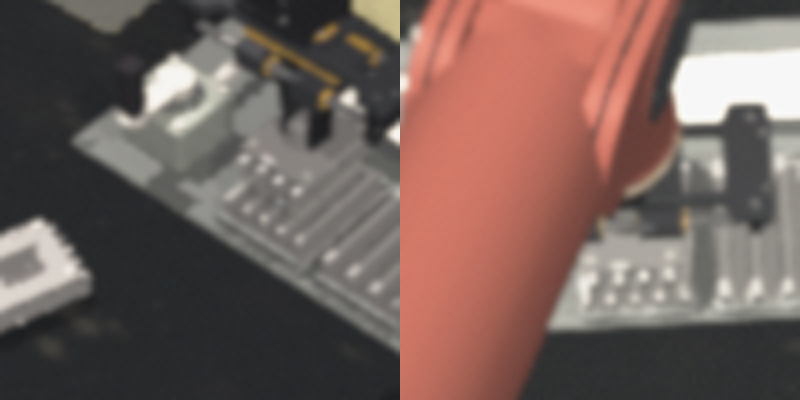

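The crop shows the held cap over base_four, with its fin ends just above the slots, but it is too occluded to measure. I take the base stripe offsets from the unobstructed first pictures instead.

```bash
cat > ms.py <<'E'
from h import *
from bench import ctrl
J=(.6441,-.0737,np.radians(2.22))
for k in("scene","top"):
    c=ctrl.camera(k);g=cv2.cvtColor(cv2.imread(f"pics/{k}0.png"),cv2.COLOR_BGR2GRAY).astype(np.float32)
    ys=np.arange(-145,145,.5)
    P=np.zeros(len(ys))
    for x in range(-40,12,3):
        uv=proj(c,pts(J,[(x,y,40) for y in ys])).astype(np.float32)
        P+=cv2.remap(g,uv[None,:,0],uv[None,:,1],cv2.INTER_CUBIC)[0]
    for n,y0 in((4,95),(3,0),(5,-95)):
        t,p={5:(4,13),4:(6,17),3:(8,22)}[n]
        best=[]
        for d in np.arange(-6,6.1,.25):
            m=abs(ys-y0-d)<(n+1)*p/2
            u=(ys[m]-y0-d+ (0 if (n+1)%2 else p/2))
            best.append((ncc(P[m],np.cos(2*np.pi*u/p)),d))
        s,d=max(best);m=abs(ys-y0)<50
        # peaks
        from scipy.signal import find_peaks
        q,_=find_peaks(np.convolve(P,np.ones(5)/5,"same")[m],prominence=60);print(k,n,"dy",d,round(s,2),"peaks",ys[m][q]-y0)
E
python3 ms.py
```

```text
scene 4 dy -2.5 0.94 peaks [-36.  -19.5  -2.5  14.   32.5]
scene 3 dy -2.5 0.98 peaks [-35.  -13.5   8.5  31. ]
scene 5 dy -2.0 0.98 peaks [-47.  -34.  -21.5  -8.5   4.5  17.5  30.5  44. ]
top 4 dy 0.5 0.97 peaks [-34.  -17.    0.   17.   34.5]
top 3 dy 1.75 0.97 peaks [-32.5 -10.   12.   34. ]
top 5 dy 0.0 0.89 peaks [-32.5 -19.5  -6.5   6.5  19.5  33.5]
```

The two cameras differ because the scene view also sees the lit fin sides. The top view agrees with the model to about +0.5 mm in y. I nudge by 1 mm and lower while watching the force.

```bash

python3 -m crank '[{"claw":0,"tx":0,"ty":-1,"tz":5,"ax":0,"ay":0,"az":0},{"claw":0,"tx":0,"ty":-1,"tz":12,"ax":0,"ay":0,"az":0},{"claw":0,"tx":0,"ty":-1,"tz":16,"ax":0,"ay":0,"az":0},{"claw":0,"tx":0,"ty":-1,"tz":20,"ax":0,"ay":0,"az":0},{"claw":0,"tx":0,"ty":-1,"tz":23,"ax":0,"ay":0,"az":0},{"claw":0,"tx":0,"ty":-1,"tz":23,"ax":0,"ay":0,"az":0}]' 30
python3 g.py 639.7 21 49 -87.8
```

```text
time_s: 30.98
tcp_pos: [0.6402, 0.0216, 0.0663]
tcp_rot: [3.141, 0.059, -0.001]
ft_force: [0.4, -0.4, -1.9]
finger_gap: 0.0137
grip_force: 30.0
t 30.98 tcp [640.2  21.6  66.3] psi -87.8 q [-0.83  0.65  1.01  1.7  -0.6   1.14 -1.18] F [ 0.4 -0.4 -1.9] gap 13.7 grip 30.0
t [-0.5  0.6 17.3] a [ 0.  0. -0.]
```

```bash

python3 -m crank '[{"claw":0,"tx":0,"ty":0,"tz":5,"ax":0,"ay":0,"az":0},{"claw":0,"tx":0,"ty":0,"tz":10,"ax":0,"ay":0,"az":0},{"claw":0,"tx":0,"ty":0,"tz":14,"ax":0,"ay":0,"az":0},{"claw":0,"tx":0,"ty":0,"tz":16,"ax":0,"ay":0,"az":0},{"claw":0,"tx":0,"ty":0,"tz":16,"ax":0,"ay":0,"az":0}]' 30
python3 g.py 639.7 21 49 -87.8
python3 -m crank '[{"claw":0,"tx":0,"ty":0,"tz":1,"ax":0,"ay":0,"az":0},{"claw":0,"tx":0,"ty":0,"tz":2,"ax":0,"ay":0,"az":0},{"claw":0,"tx":0,"ty":0,"tz":2,"ax":0,"ay":0,"az":0}]' 30
python3 g.py 639.7 21 49 -87.8
```

```text
time_s: 31.6
tcp_pos: [0.6403, 0.0216, 0.0504]
tcp_rot: [3.141, 0.059, -0.0]
ft_force: [-0.2, 0.7, -0.9]
finger_gap: 0.0139
grip_force: 30.0
t 31.6 tcp [640.3  21.6  50.4] psi -87.8 q [-0.82  0.66  0.99  1.71 -0.61  1.12 -1.17] F [-0.2  0.7 -0.9] gap 13.9 grip 30.0
t [-0.6  0.6  1.4] a [ 0.  0. -0.]
time_s: 31.98
tcp_pos: [0.6405, 0.0216, 0.0488]
tcp_rot: [-3.141, -0.059, -0.0]
ft_force: [-0.9, 0.9, -0.2]
finger_gap: 0.0142
grip_force: 30.0
t 31.98 tcp [640.5  21.6  48.8] psi -87.8 q [-0.82  0.66  0.99  1.71 -0.61  1.11 -1.17] F [-0.9  0.9 -0.2] gap 14.2 grip 30.0
t [-0.8  0.6 -0.2] a [-0. -0. -0.]
```

```bash

python3 -m crank '[{"claw":0,"tx":0,"ty":0,"tz":1,"ax":0,"ay":0,"az":0},{"claw":0,"tx":0,"ty":0,"tz":1.5,"ax":0,"ay":0,"az":0},{"claw":0,"tx":0,"ty":0,"tz":1.5,"ax":0,"ay":0,"az":0}]' 30
python3 -m crank '[{"claw":40,"tx":0,"ty":0,"tz":0,"ax":0,"ay":0,"az":0},{"claw":40,"tx":0,"ty":0,"tz":0,"ax":0,"ay":0,"az":0},{"claw":40,"tx":0,"ty":0,"tz":-30,"ax":0,"ay":0,"az":0},{"claw":40,"tx":0,"ty":0,"tz":-60,"ax":0,"ay":0,"az":0},{"claw":40,"tx":-60,"ty":20,"tz":-80,"ax":0,"ay":0,"az":5},{"claw":40,"tx":-120,"ty":70,"tz":-80,"ax":0,"ay":0,"az":8},{"claw":40,"tx":-150,"ty":130,"tz":-80,"ax":0,"ay":0,"az":8},{"claw":40,"tx":-150,"ty":150,"tz":-80,"ax":0,"ay":0,"az":8},{"claw":40,"tx":-150,"ty":150,"tz":-80,"ax":0,"ay":0,"az":8}]' 30
python3 mc.py 4 640.4 21.2 2.2 16;python3 mc.py 3 425.7 -216.8 13.3 0; python3 g.py 425.7 -216.8 110 -76.7
```

```text
time_s: 32.35
tcp_pos: [0.6406, 0.0215, 0.0485]
tcp_rot: [-3.14, -0.059, -0.001]
ft_force: [-5.9, -0.0, 12.4]
finger_gap: 0.0137
grip_force: 30.1
time_s: 33.48
tcp_pos: [0.4949, -0.1369, 0.1273]
tcp_rot: [-3.136, 0.168, -0.001]
ft_force: [0.7, 0.2, -0.4]
finger_gap: 0.0345
grip_force: 0.0
base [640.4  21.2] yaw 2.22
both [643.5  23.9] 5.79 0.298
scene [679.  130.1] -46.38 0.439
top [643.9  22. ] 3.07 0.786
base [644.1 -73.7] yaw 2.22
both [ 424.1 -217.2] 13.23 0.929
scene [ 423.6 -217.2] 13.61 0.986
top [ 425.3 -217.4] 13.02 0.875
t 33.67 tcp [ 496.6 -132.8  126.9] psi -95.7 q [-0.93  0.32  1.3   1.95 -0.34  1.12 -1.16] F [ 0.1  0.6 -0.3] gap 34.7 grip 0.0
t [-62.1  90.7  17. ] a [  0.   0. -19.]
```

Contact of 12 N at z = 48.5, so cap_four is home. Next is cap_three.

```bash

python3 -m crank '[{"claw":50,"tx":-21,"ty":30,"tz":0,"ax":0,"ay":0,"az":-6},{"claw":50,"tx":-42,"ty":60,"tz":0,"ax":0,"ay":0,"az":-12},{"claw":50,"tx":-62,"ty":90.5,"tz":17,"ax":0,"ay":0,"az":-19},{"claw":50,"tx":-62,"ty":90.5,"tz":35,"ax":0,"ay":0,"az":-19},{"claw":50,"tx":-62,"ty":90.5,"tz":35,"ax":0,"ay":0,"az":-19},{"claw":50,"tx":-62,"ty":90.5,"tz":35,"ax":0,"ay":0,"az":-19}]' 30
python3 g.py 424.7 -217.2 33 -76.7
```

```text
time_s: 34.42
tcp_pos: [0.4259, -0.2173, 0.0926]
tcp_rot: [3.12, 0.361, -0.0]
ft_force: [-0.4, 0.7, 0.5]
finger_gap: 0.0432
grip_force: 0.0
t 34.42 tcp [ 425.9 -217.3   92.6] psi -76.8 q [-0.75  0.21  1.25  2.07 -0.23  1.02 -0.72] F [-0.4  0.7  0.5] gap 43.2 grip 0.0
t [-1.1 -0.4 59.6] a [ 0.1  0.  -0.1]
```

```bash

python3 -m crank '[{"claw":50,"tx":-1,"ty":-0.5,"tz":30,"ax":0,"ay":0,"az":0},{"claw":50,"tx":-1,"ty":-0.5,"tz":50,"ax":0,"ay":0,"az":0},{"claw":50,"tx":-1,"ty":-0.5,"tz":59.5,"ax":0,"ay":0,"az":0},{"claw":50,"tx":-1,"ty":-0.5,"tz":59.5,"ax":0,"ay":0,"az":0},{"claw":0,"tx":-1,"ty":-0.5,"tz":59.5,"ax":0,"ay":0,"az":0},{"claw":0,"tx":-1,"ty":-0.5,"tz":59.5,"ax":0,"ay":0,"az":0},{"claw":0,"tx":-1,"ty":-0.5,"tz":59.5,"ax":0,"ay":0,"az":0},{"claw":0,"tx":-1,"ty":-0.5,"tz":59.5,"ax":0,"ay":0,"az":0},{"claw":0,"tx":-1,"ty":-0.5,"tz":59.5,"ax":0,"ay":0,"az":0}]' 30
python3 g.py 643.8 -73.3 120 -87.8
```

```text
time_s: 35.55
tcp_pos: [0.4243, -0.2173, 0.0328]
tcp_rot: [-3.121, -0.36, -0.0]
ft_force: [-2.0, 1.5, 4.8]
finger_gap: 0.0137
grip_force: 30.0
t 35.55 tcp [ 424.3 -217.3   32.8] psi -76.8 q [-0.6   0.33  1.12  2.12 -0.38  0.91 -0.59] F [-2.   1.5  4.8] gap 13.7 grip 30.0
t [246.6 -90.3 -87.2] a [-0. -0. 11.]
```

```bash

python3 -m crank '[{"claw":0,"tx":0,"ty":0,"tz":-35,"ax":0,"ay":0,"az":0},{"claw":0,"tx":0,"ty":0,"tz":-70,"ax":0,"ay":0,"az":0},{"claw":0,"tx":45,"ty":-17,"tz":-87,"ax":0,"ay":0,"az":2},{"claw":0,"tx":95,"ty":-35,"tz":-87,"ax":0,"ay":0,"az":4},{"claw":0,"tx":145,"ty":-53,"tz":-87,"ax":0,"ay":0,"az":6},{"claw":0,"tx":195,"ty":-71,"tz":-87,"ax":0,"ay":0,"az":8},{"claw":0,"tx":235,"ty":-86,"tz":-87,"ax":0,"ay":0,"az":10},{"claw":0,"tx":246.5,"ty":-90.5,"tz":-60,"ax":0,"ay":0,"az":11},{"claw":0,"tx":246.5,"ty":-90.5,"tz":-50,"ax":0,"ay":0,"az":11},{"claw":0,"tx":246.5,"ty":-90.5,"tz":-50,"ax":0,"ay":0,"az":11}]' 30
python3 g.py 643.8 -73.3 67 -87.8
```

```text
time_s: 36.8
tcp_pos: [0.6422, -0.0741, 0.0819]
tcp_rot: [3.141, 0.058, -0.003]
ft_force: [-0.5, 0.2, -0.5]
finger_gap: 0.014
grip_force: 30.0
t 36.8 tcp [642.2 -74.1  81.9] psi -87.9 q [-0.67  0.64  1.01  1.67 -0.58  1.17 -1.05] F [-0.5  0.2 -0.5] gap 14.0 grip 30.0
t [ 1.7 -0.7 14.9] a [ 0.   0.1 -0.1]
```

```bash

python3 -m crank '[{"claw":0,"tx":0.5,"ty":0,"tz":0,"ax":0,"ay":0,"az":0},{"claw":0,"tx":0.5,"ty":0,"tz":5,"ax":0,"ay":0,"az":0},{"claw":0,"tx":0.5,"ty":0,"tz":10,"ax":0,"ay":0,"az":0},{"claw":0,"tx":0.5,"ty":0,"tz":14,"ax":0,"ay":0,"az":0},{"claw":0,"tx":0.5,"ty":0,"tz":14,"ax":0,"ay":0,"az":0}]' 30
python3 g.py 643.8 -73.3 49 -87.8
```

```text
time_s: 37.42
tcp_pos: [0.6438, -0.0731, 0.0681]
tcp_rot: [3.141, 0.059, -0.001]
ft_force: [-1.2, 0.3, -1.6]
finger_gap: 0.0139
grip_force: 30.0
t 37.42 tcp [643.8 -73.1  68.1] psi -87.8 q [-0.67  0.65  1.    1.67 -0.59  1.15 -1.04] F [-1.2  0.3 -1.6] gap 13.9 grip 30.0
t [ 0.   0.2 19.1] a [ 0.  0. -0.]
```

```bash

python3 -m crank '[{"claw":0,"tx":0,"ty":0,"tz":5,"ax":0,"ay":0,"az":0},{"claw":0,"tx":0,"ty":0,"tz":10,"ax":0,"ay":0,"az":0},{"claw":0,"tx":0,"ty":0,"tz":15,"ax":0,"ay":0,"az":0},{"claw":0,"tx":0,"ty":0,"tz":19,"ax":0,"ay":0,"az":0},{"claw":0,"tx":0,"ty":0,"tz":20.5,"ax":0,"ay":0,"az":0},{"claw":0,"tx":0,"ty":0,"tz":21,"ax":0,"ay":0,"az":0},{"claw":0,"tx":0,"ty":0,"tz":21,"ax":0,"ay":0,"az":0}]' 30
python3 g.py 643.8 -73.3 49 -87.8
```

```text
time_s: 38.3
tcp_pos: [0.6439, -0.0732, 0.0487]
tcp_rot: [-3.14, -0.059, 0.0]
ft_force: [-6.3, 0.9, 12.6]
finger_gap: 0.0139
grip_force: 30.0
t 38.3 tcp [643.9 -73.2  48.7] psi -87.9 q [-0.65  0.67  0.98  1.69 -0.62  1.12 -1.02] F [-6.3  0.9 12.6] gap 13.9 grip 30.0
t [-0.1  0.1 -0.3] a [-0.1  0.  -0.1]
```

cap_three is home. I release and measure cap_five.

```bash

python3 -m crank '[{"claw":40,"tx":0,"ty":0,"tz":0,"ax":0,"ay":0,"az":0},{"claw":40,"tx":0,"ty":0,"tz":0,"ax":0,"ay":0,"az":0},{"claw":40,"tx":0,"ty":0,"tz":-30,"ax":0,"ay":0,"az":0},{"claw":40,"tx":0,"ty":0,"tz":-60,"ax":0,"ay":0,"az":0},{"claw":40,"tx":-50,"ty":0,"tz":-90,"ax":0,"ay":0,"az":2},{"claw":40,"tx":-100,"ty":0,"tz":-110,"ax":0,"ay":0,"az":5},{"claw":40,"tx":-140,"ty":-20,"tz":-110,"ax":0,"ay":0,"az":5},{"claw":40,"tx":-140,"ty":-20,"tz":-110,"ax":0,"ay":0,"az":5},{"claw":40,"tx":-140,"ty":-20,"tz":-110,"ax":0,"ay":0,"az":5}]' 30
python3 mc.py 5 434 127.6 -17 0; python3 g.py 434 127.6 110 -107;python3 g.py 434 127.6 110 73
```

```text
time_s: 39.42
tcp_pos: [0.5041, -0.0577, 0.1579]
tcp_rot: [-3.14, 0.076, -0.002]
ft_force: [0.6, 0.2, 0.2]
finger_gap: 0.0346
grip_force: 0.0
base [ 647.8 -168.6] yaw 2.22
both [433.9 127.5] -17.1 0.955
scene [433.  126.6] -16.82 0.969
top [434.8 127.8] -16.93 0.946
t 39.52 tcp [504.3 -59.3 157.9] psi -92.9 q [-1.16  0.22  1.35  1.93 -0.24  1.17 -1.35] F [-0.4 -0.1 -0.4] gap 34.6 grip 0.0
t [ -79.7 -183.2   47.6] a [ 0.1 -0.1 14.1]
t 39.52 tcp [504.3 -59.3 157.9] psi -92.9 q [-1.16  0.22  1.35  1.93 -0.24  1.17 -1.35] F [-0.4 -0.1 -0.4] gap 34.6 grip 0.0
t [ -79.7 -183.2   47.6] a [ 1.000e-01  1.000e-01 -1.659e+02]
```

q3 is near its limit, so I turn the wrist the other way (psi 73) on the way over.

```bash

python3 -m crank '[{"claw":50,"tx":0,"ty":0,"tz":0,"ax":0,"ay":0,"az":-10},{"claw":50,"tx":0,"ty":-10,"tz":0,"ax":0,"ay":0,"az":-20},{"claw":50,"tx":-10,"ty":-30,"tz":0,"ax":0,"ay":0,"az":-30},{"claw":50,"tx":-20,"ty":-50,"tz":0,"ax":0,"ay":0,"az":-40},{"claw":50,"tx":-30,"ty":-70,"tz":0,"ax":0,"ay":0,"az":-50},{"claw":50,"tx":-40,"ty":-90,"tz":0,"ax":0,"ay":0,"az":-60},{"claw":50,"tx":-50,"ty":-110,"tz":0,"ax":0,"ay":0,"az":-70},{"claw":50,"tx":-60,"ty":-130,"tz":0,"ax":0,"ay":0,"az":-80},{"claw":50,"tx":-70,"ty":-150,"tz":0,"ax":0,"ay":0,"az":-90},{"claw":50,"tx":-79,"ty":-183,"tz":0,"ax":0,"ay":0,"az":-100}]' 30
python3 -m crank '[{"claw":50,"tx":0,"ty":0,"tz":0,"ax":0,"ay":0,"az":-10},{"claw":50,"tx":0,"ty":0,"tz":10,"ax":0,"ay":0,"az":-20},{"claw":50,"tx":0,"ty":0,"tz":20,"ax":0,"ay":0,"az":-30},{"claw":50,"tx":0,"ty":0,"tz":30,"ax":0,"ay":0,"az":-40},{"claw":50,"tx":0,"ty":0,"tz":47,"ax":0,"ay":0,"az":-50},{"claw":50,"tx":0,"ty":0,"tz":47,"ax":0,"ay":0,"az":-60},{"claw":50,"tx":0,"ty":0,"tz":47,"ax":0,"ay":0,"az":-66},{"claw":50,"tx":0,"ty":0,"tz":47,"ax":0,"ay":0,"az":-66},{"claw":50,"tx":0,"ty":0,"tz":47,"ax":0,"ay":0,"az":-66}]' 30
python3 g.py 433.7 127.2 33 72.9
```

```text
time_s: 40.78
tcp_pos: [0.4346, 0.127, 0.1579]
tcp_rot: [2.077, 2.356, -0.0]
ft_force: [0.5, -0.4, 0.3]
finger_gap: 0.0433
grip_force: 0.0
time_s: 41.9
tcp_pos: [0.4343, 0.1275, 0.1108]
tcp_rot: [0.467, 3.106, -0.001]
ft_force: [0.3, 0.0, -0.6]
finger_gap: 0.0432
grip_force: 0.0
t 41.9 tcp [434.3 127.5 110.8] psi 72.9 q [-1.72 -0.07  1.34  2.11  0.08  1.05  0.85] F [ 0.3  0.  -0.6] gap 43.2 grip 0.0
t [ 0.5 -0.4 77.8] a [-0.   0.1  0. ]
```

```bash

python3 -m crank '[{"claw":50,"tx":0.5,"ty":0,"tz":40,"ax":0,"ay":0,"az":0},{"claw":50,"tx":0.5,"ty":0,"tz":65,"ax":0,"ay":0,"az":0},{"claw":50,"tx":0.5,"ty":0,"tz":78,"ax":0,"ay":0,"az":0},{"claw":50,"tx":0.5,"ty":0,"tz":78,"ax":0,"ay":0,"az":0},{"claw":0,"tx":0.5,"ty":0,"tz":78,"ax":0,"ay":0,"az":0},{"claw":0,"tx":0.5,"ty":0,"tz":78,"ax":0,"ay":0,"az":0},{"claw":0,"tx":0.5,"ty":0,"tz":78,"ax":0,"ay":0,"az":0},{"claw":0,"tx":0.5,"ty":0,"tz":78,"ax":0,"ay":0,"az":0},{"claw":0,"tx":0.5,"ty":0,"tz":78,"ax":0,"ay":0,"az":0}]' 30
python3 g.py 647.6 -168.3 150 92.2
```

```text
time_s: 43.02
tcp_pos: [0.433, 0.1286, 0.0326]
tcp_rot: [-0.46, -3.108, -0.0]
ft_force: [-1.3, -0.9, 1.7]
finger_gap: 0.0138
grip_force: 30.0
t 43.02 tcp [433.  128.6  32.6] psi 73.2 q [-1.46  0.28  1.2   2.18 -0.34  0.89  1.23] F [-1.3 -0.9  1.7] gap 13.8 grip 30.0
t [-291.3 -222.  -117.4] a [  0.  -0. -19.]
```

```bash

python3 -m crank '[{"claw":0,"tx":0,"ty":0,"tz":-40,"ax":0,"ay":0,"az":0},{"claw":0,"tx":0,"ty":0,"tz":-80,"ax":0,"ay":0,"az":0},{"claw":0,"tx":-36,"ty":-28,"tz":-100,"ax":0,"ay":0,"az":-2},{"claw":0,"tx":-72,"ty":-55,"tz":-100,"ax":0,"ay":0,"az":-4},{"claw":0,"tx":-108,"ty":-83,"tz":-100,"ax":0,"ay":0,"az":-6},{"claw":0,"tx":-144,"ty":-110,"tz":-100,"ax":0,"ay":0,"az":-9},{"claw":0,"tx":-180,"ty":-138,"tz":-100,"ax":0,"ay":0,"az":-12},{"claw":0,"tx":-216,"ty":-165,"tz":-100,"ax":0,"ay":0,"az":-15},{"claw":0,"tx":-252,"ty":-193,"tz":-100,"ax":0,"ay":0,"az":-18},{"claw":0,"tx":-291,"ty":-222,"tz":-90,"ax":0,"ay":0,"az":-19}]' 30
python3 -m crank '[{"claw":0,"tx":0,"ty":0,"tz":20,"ax":0,"ay":0,"az":0},{"claw":0,"tx":0,"ty":0,"tz":35,"ax":0,"ay":0,"az":0},{"claw":0,"tx":0,"ty":0,"tz":40,"ax":0,"ay":0,"az":0},{"claw":0,"tx":0,"ty":0,"tz":40,"ax":0,"ay":0,"az":0}]' 30
python3 g.py 646.6 -168.3 68 92.2
```

```text
time_s: 44.28
tcp_pos: [0.6483, -0.1693, 0.1222]
tcp_rot: [-0.062, 3.141, 0.001]
ft_force: [1.1, 1.5, -1.7]
finger_gap: 0.0137
grip_force: 30.0
time_s: 44.78
tcp_pos: [0.6472, -0.1669, 0.0825]
tcp_rot: [0.062, -3.141, -0.001]
ft_force: [-0.2, 0.7, -3.3]
finger_gap: 0.0137
grip_force: 30.0
t 44.77 tcp [ 647.2 -166.9   82.5] psi 92.2 q [-0.46  0.64  0.93  1.61 -0.55  1.17  2.2 ] F [-0.2  0.7 -3.3] gap 13.7 grip 30.0
t [ 0.7 -1.3 14.5] a [ 0. -0.  0.]
```

```bash

python3 -m crank '[{"claw":0,"tx":0.5,"ty":-1.3,"tz":0,"ax":0,"ay":0,"az":0},{"claw":0,"tx":0.5,"ty":-1.3,"tz":4,"ax":0,"ay":0,"az":0},{"claw":0,"tx":0.5,"ty":-1.3,"tz":8,"ax":0,"ay":0,"az":0},{"claw":0,"tx":0.5,"ty":-1.3,"tz":11,"ax":0,"ay":0,"az":0},{"claw":0,"tx":0.5,"ty":-1.3,"tz":14,"ax":0,"ay":0,"az":0},{"claw":0,"tx":0.5,"ty":-1.3,"tz":14,"ax":0,"ay":0,"az":0}]' 30
python3 g.py 646.6 -168.3 49 92.2
```

```text
time_s: 45.52
tcp_pos: [0.6466, -0.1696, 0.0682]
tcp_rot: [0.059, -3.14, -0.0]
ft_force: [0.0, -0.2, -3.0]
finger_gap: 0.0139
grip_force: 30.0
t 45.52 tcp [ 646.6 -169.6   68.2] psi 92.2 q [-0.45  0.66  0.92  1.62 -0.56  1.15  2.21] F [ 0.  -0.2 -3. ] gap 13.9 grip 30.0
t [-0.   1.3 19.2] a [ 0. -0. -0.]
```

```bash

python3 -m crank '[{"claw":0,"tx":0,"ty":0.8,"tz":5,"ax":0,"ay":0,"az":0},{"claw":0,"tx":0,"ty":0.8,"tz":10,"ax":0,"ay":0,"az":0},{"claw":0,"tx":0,"ty":0.8,"tz":15,"ax":0,"ay":0,"az":0},{"claw":0,"tx":0,"ty":0.8,"tz":19,"ax":0,"ay":0,"az":0},{"claw":0,"tx":0,"ty":0.8,"tz":20.5,"ax":0,"ay":0,"az":0},{"claw":0,"tx":0,"ty":0.8,"tz":21,"ax":0,"ay":0,"az":0},{"claw":0,"tx":0,"ty":0.8,"tz":21,"ax":0,"ay":0,"az":0}]' 30
python3 g.py 646.6 -168.3 49 92.2
```

```text
time_s: 46.4
tcp_pos: [0.6467, -0.1689, 0.0487]
tcp_rot: [-0.059, 3.141, 0.001]
ft_force: [-6.1, 2.9, 8.1]
finger_gap: 0.0138
grip_force: 30.0
t 46.4 tcp [ 646.7 -168.9   48.7] psi 92.2 q [-0.44  0.67  0.9   1.63 -0.58  1.12  2.22] F [-6.1  2.9  8.1] gap 13.8 grip 30.0
t [ 0.1  0.6 -0.3] a [ 0.  0. -0.]
```

```bash

python3 -m crank '[{"claw":40,"tx":0,"ty":0,"tz":0,"ax":0,"ay":0,"az":0},{"claw":40,"tx":0,"ty":0,"tz":0,"ax":0,"ay":0,"az":0},{"claw":40,"tx":0,"ty":0,"tz":-30,"ax":0,"ay":0,"az":0},{"claw":40,"tx":0,"ty":0,"tz":-60,"ax":0,"ay":0,"az":0},{"claw":40,"tx":50,"ty":20,"tz":-90,"ax":0,"ay":0,"az":2},{"claw":40,"tx":100,"ty":70,"tz":-100,"ax":0,"ay":0,"az":5},{"claw":40,"tx":140,"ty":120,"tz":-100,"ax":0,"ay":0,"az":10},{"claw":40,"tx":170,"ty":170,"tz":-100,"ax":0,"ay":0,"az":15},{"claw":40,"tx":190,"ty":220,"tz":-100,"ax":0,"ay":0,"az":19},{"claw":40,"tx":200,"ty":270,"tz":-100,"ax":0,"ay":0,"az":19}]' 30
python3 g.py 587 148 150 90
python3 - <<'E'
from h import *
from bench import ctrl
cs=[ctrl.camera(n) for n in("scene","top")]
J=(.6441,-.0733,np.radians(2.22))
for n,y in((4,95),(3,0),(5,-95)):
    p=pts(J,[(0,y,0)])[0]
    q,s=fit(cs[1:],cap(n,16),[p[0],p[1],J[2]],pad=0,bg=60);print(n,np.round((q[:2]-p[:2])*1000,1),round(np.degrees(q[2]),1),round(s,2))
cv2.imwrite("pics/placed.png",np.hstack([cv2.resize(c["color"][v:v+130,u:u+130,::-1],None,fx=3,fy=3,interpolation=2) for c,u,v in zip(cs,(235,155),(215,120))]))
E
```

```text
time_s: 47.65
tcp_pos: [0.4596, 0.0364, 0.1504]
tcp_rot: [-0.452, -3.106, -0.0]
ft_force: [-0.3, 1.8, -1.1]
finger_gap: 0.0352
grip_force: 0.0
t 47.65 tcp [459.6  36.4 150.4] psi 73.4 q [-1.46 -0.14  1.24  2.04  0.15  1.16  1.  ] F [-0.3  1.8 -1.1] gap 35.2 grip 0.0
t [-9.030e+01  1.433e+02  1.000e-01] a [  0.   -0.2 -16.6]
4 [ 3.1 -2.6] 9.8 0.76
3 [2.9 1.9] 1.0 0.76
5 [1.7 1.2] 1.2 0.81
```

View pics/placed.png

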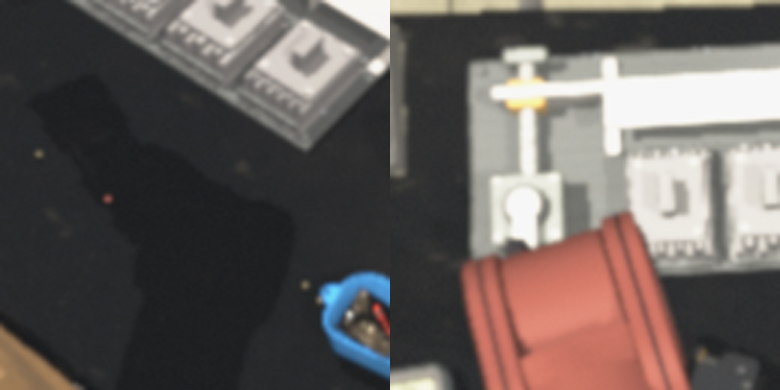

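The caps look seated in their slots and level, seen at crop right (670,195) and (765,195) and left (315,60). Now the handle position at the stop.

```bash
python3 - <<'E'
from h import *
from bench import ctrl
b=cv2.imread("pics/back.png")
c=ctrl.camera("top")
A=np.array([.6345,.1510])
h=cv2.cvtColor(b[90:190,400:520],cv2.COLOR_BGR2GRAY).astype(float)/255
for uv in((199,204),(198.5,202.5)):
    p=unproj(c,uv,.11);print(p,np.degrees(np.arctan2(*(p[:2]-A)[::-1])))
# model search for arm angle: handle box dark, in top view
im=cv2.cvtColor(b,cv2.COLOR_BGR2GRAY)[:,400:];best=[]
for phi in np.radians(np.arange(150,215,2)):
    hp=(A[0]+.05*np.cos(phi),A[1]+.05*np.sin(phi),phi)
    q=proj(c,pts(hp,[(x,y,z) for z in(75,120) for x in(-9,9) for y in(-9,9)]))
    m=np.zeros(im.shape,np.uint8);cv2.fillConvexPoly(m,cv2.convexHull(((q-[170,115]+.5)*2-.5).astype(np.float32)).astype(np.int32),1)
    best.append((im[m>0].mean(),round(np.degrees(phi))))
print(sorted(best)[:6])
cv2.imwrite("pics/hz.png",cv2.resize(b[100:210,420:520],None,fx=4,fy=4,interpolation=2))
E
python3 g.py 585 155 150 87
```

```text
[0.58032868 0.14331859 0.11      ] -171.92934983063085
[0.58433263 0.14467283 0.11      ] -172.81173609210808
[(np.float64(120.60103626943005), 178), (np.float64(122.62406015037594), 182), (np.float64(123.15037593984962), 180), (np.float64(124.23136246786632), 184), (np.float64(126.15968586387434), 176), (np.float64(129.70725388601036), 186)]
t 47.8 tcp [459.1  39.3 150.6] psi 73.9 q [-1.46 -0.14  1.23  2.04  0.14  1.16  1.01] F [ 0.3 -0.3  0.3] gap 35.4 grip 0.0
t [-89.  146.    0.7] a [  0.2  -0.2 -13.1]
```

View pics/hz.png

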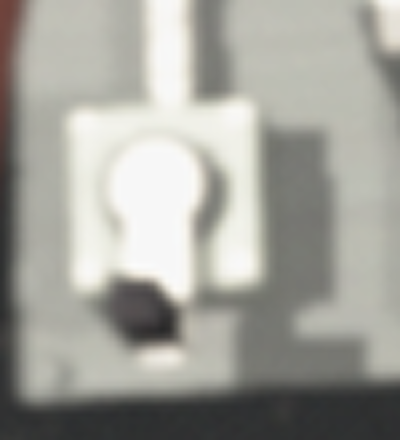

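The crop shows the arm now at about 180°, pointing straight down in the image with the handle at (143,312). For the anticlockwise turns I start at psi −90.

```bash
python3 g.py 584.5 151 150 -90
python3 -m crank '[{"claw":60,"tx":0,"ty":0,"tz":0,"ax":0,"ay":0,"az":10},{"claw":60,"tx":0,"ty":0,"tz":0,"ax":0,"ay":0,"az":20},{"claw":60,"tx":-10,"ty":20,"tz":0,"ax":0,"ay":0,"az":30},{"claw":60,"tx":-20,"ty":40,"tz":0,"ax":0,"ay":0,"az":40},{"claw":60,"tx":-30,"ty":60,"tz":0,"ax":0,"ay":0,"az":50},{"claw":60,"tx":-40,"ty":75,"tz":0,"ax":0,"ay":0,"az":60},{"claw":60,"tx":-50,"ty":90,"tz":0,"ax":0,"ay":0,"az":70},{"claw":60,"tx":-60,"ty":105,"tz":0,"ax":0,"ay":0,"az":80},{"claw":60,"tx":-70,"ty":120,"tz":0,"ax":0,"ay":0,"az":90},{"claw":60,"tx":-80,"ty":135,"tz":0,"ax":0,"ay":0,"az":100}]' 15 >/dev/null
python3 -m crank '[{"claw":60,"tx":0,"ty":0,"tz":0,"ax":0,"ay":0,"az":10},{"claw":60,"tx":0,"ty":0,"tz":0,"ax":0,"ay":0,"az":20},{"claw":60,"tx":0,"ty":0,"tz":0,"ax":0,"ay":0,"az":30},{"claw":60,"tx":0,"ty":0,"tz":0,"ax":0,"ay":0,"az":40},{"claw":60,"tx":0,"ty":0,"tz":0,"ax":0,"ay":0,"az":50},{"claw":60,"tx":0,"ty":0,"tz":0,"ax":0,"ay":0,"az":60},{"claw":60,"tx":0,"ty":0,"tz":0,"ax":0,"ay":0,"az":64},{"claw":60,"tx":0,"ty":0,"tz":0,"ax":0,"ay":0,"az":64}]' 15 >/dev/null
python3 g.py 584.5 151 80 -90
```

```text
t 47.8 tcp [459.1  39.3 150.6] psi 73.9 q [-1.46 -0.14  1.23  2.04  0.14  1.16  1.01] F [ 0.3 -0.3  0.3] gap 35.4 grip 0.0
t [-89.6 142.    0.7] a [ -0.3  -0.3 163.9]
t 50.05 tcp [575.5 141.9 150.1] psi -90.3 q [-1.28  0.64  1.36  1.74 -0.65  1.31 -1.35] F [ 0.1 -0.5  0.2] gap 52.0 grip 0.0
t [ 9.1 -9.3 70. ] a [ 0.1  0.1 -0.3]
```

```bash

python3 -m crank '[{"claw":60,"tx":9,"ty":-9,"tz":0,"ax":0,"ay":0,"az":0},{"claw":60,"tx":9,"ty":-9,"tz":0,"ax":0,"ay":0,"az":0},{"claw":60,"tx":9,"ty":-9,"tz":35,"ax":0,"ay":0,"az":0},{"claw":60,"tx":9,"ty":-9,"tz":70,"ax":0,"ay":0,"az":0},{"claw":60,"tx":9,"ty":-9,"tz":70,"ax":0,"ay":0,"az":0},{"claw":0,"tx":9,"ty":-9,"tz":70,"ax":0,"ay":0,"az":0},{"claw":0,"tx":9,"ty":-9,"tz":70,"ax":0,"ay":0,"az":0},{"claw":0,"tx":9,"ty":-9,"tz":70,"ax":0,"ay":0,"az":0},{"claw":0,"tx":9,"ty":-9,"tz":70,"ax":0,"ay":0,"az":0},{"claw":0,"tx":9,"ty":-9,"tz":70,"ax":0,"ay":0,"az":0}]' 15
python3 g.py 584.5 151 80 -90
```

```text
time_s: 51.3
tcp_pos: [0.5839, 0.149, 0.0808]
tcp_rot: [3.138, -0.013, -0.003]
ft_force: [0.1, -8.6, 1.9]
finger_gap: 0.0184
grip_force: 15.0
t 51.3 tcp [583.9 149.   80.8] psi -90.5 q [-1.22  0.71  1.26  1.78 -0.72  1.21 -1.32] F [ 0.1 -8.6  1.9] gap 18.4 grip 15.0
t [ 0.6 -2.   0.8] a [ 0.2  0.1 -0.5]
```

```bash

python3 -m crank '[{"claw":0,"tx":0.6,"ty":7.8,"tz":0,"ax":0,"ay":0,"az":-9},{"claw":0,"tx":2.4,"ty":15.5,"tz":0,"ax":0,"ay":0,"az":-18},{"claw":0,"tx":5.4,"ty":22.7,"tz":0,"ax":0,"ay":0,"az":-27},{"claw":0,"tx":9.5,"ty":29.4,"tz":0,"ax":0,"ay":0,"az":-36},{"claw":0,"tx":14.6,"ty":35.4,"tz":0,"ax":0,"ay":0,"az":-45},{"claw":0,"tx":20.6,"ty":40.5,"tz":0,"ax":0,"ay":0,"az":-54},{"claw":0,"tx":27.3,"ty":44.6,"tz":0,"ax":0,"ay":0,"az":-63},{"claw":0,"tx":34.5,"ty":47.6,"tz":0,"ax":0,"ay":0,"az":-72},{"claw":0,"tx":42.2,"ty":49.4,"tz":0,"ax":0,"ay":0,"az":-81},{"claw":0,"tx":50,"ty":50,"tz":0,"ax":0,"ay":0,"az":-90}]' 15
python3 g.py 634.5 101 80 0
```

```text
time_s: 52.55
tcp_pos: [0.6342, 0.1004, 0.0807]
tcp_rot: [-2.224, -2.219, 0.003]
ft_force: [0.8, -0.0, 1.5]
finger_gap: 0.0178
grip_force: 15.0
t 52.55 tcp [634.2 100.4  80.7] psi -0.1 q [-0.87  0.56  0.87  1.68 -0.47  1.13  0.13] F [ 0.8 -0.   1.5] gap 17.8 grip 15.0
t [0.6 0.3 0.7] a [-0.1  0.1 -0.1]
```

Good. I finish the half turn, regrip, and do the second half.

```bash

python3 -m crank '[{"claw":0,"tx":0.6,"ty":7.8,"tz":0,"ax":0,"ay":0,"az":-9},{"claw":0,"tx":2.4,"ty":15.5,"tz":0,"ax":0,"ay":0,"az":-18},{"claw":0,"tx":5.4,"ty":22.7,"tz":0,"ax":0,"ay":0,"az":-27},{"claw":0,"tx":9.5,"ty":29.4,"tz":0,"ax":0,"ay":0,"az":-36},{"claw":0,"tx":14.6,"ty":35.4,"tz":0,"ax":0,"ay":0,"az":-45},{"claw":0,"tx":20.6,"ty":40.5,"tz":0,"ax":0,"ay":0,"az":-54},{"claw":0,"tx":27.3,"ty":44.6,"tz":0,"ax":0,"ay":0,"az":-63},{"claw":0,"tx":34.5,"ty":47.6,"tz":0,"ax":0,"ay":0,"az":-72},{"claw":0,"tx":42.2,"ty":49.4,"tz":0,"ax":0,"ay":0,"az":-81},{"claw":0,"tx":50,"ty":50,"tz":0,"ax":0,"ay":0,"az":-90}]' 15
python3 -m crank '[{"claw":60,"tx":0,"ty":0,"tz":0,"ax":0,"ay":0,"az":0},{"claw":60,"tx":0,"ty":0,"tz":0,"ax":0,"ay":0,"az":0},{"claw":60,"tx":0,"ty":0,"tz":-30,"ax":0,"ay":0,"az":0},{"claw":60,"tx":0,"ty":0,"tz":-60,"ax":0,"ay":0,"az":0},{"claw":60,"tx":0,"ty":0,"tz":-60,"ax":0,"ay":0,"az":10},{"claw":60,"tx":0,"ty":0,"tz":-60,"ax":0,"ay":0,"az":20},{"claw":60,"tx":0,"ty":0,"tz":-60,"ax":0,"ay":0,"az":30},{"claw":60,"tx":0,"ty":0,"tz":-60,"ax":0,"ay":0,"az":40},{"claw":60,"tx":0,"ty":0,"tz":-60,"ax":0,"ay":0,"az":50},{"claw":60,"tx":0,"ty":0,"tz":-60,"ax":0,"ay":0,"az":60}]' 15 >/dev/null
python3 -m crank '[{"claw":60,"tx":0,"ty":0,"tz":0,"ax":0,"ay":0,"az":10},{"claw":60,"tx":0,"ty":0,"tz":0,"ax":0,"ay":0,"az":20},{"claw":60,"tx":0,"ty":0,"tz":0,"ax":0,"ay":0,"az":30},{"claw":60,"tx":0,"ty":0,"tz":0,"ax":0,"ay":0,"az":40},{"claw":60,"tx":0,"ty":0,"tz":0,"ax":0,"ay":0,"az":50},{"claw":60,"tx":0,"ty":0,"tz":0,"ax":0,"ay":0,"az":60},{"claw":60,"tx":0,"ty":0,"tz":0,"ax":0,"ay":0,"az":70},{"claw":60,"tx":0,"ty":0,"tz":0,"ax":0,"ay":0,"az":80},{"claw":60,"tx":0,"ty":0,"tz":0,"ax":0,"ay":0,"az":90},{"claw":60,"tx":0,"ty":0,"tz":0,"ax":0,"ay":0,"az":100}]' 15 >/dev/null
python3 -m crank '[{"claw":60,"tx":0,"ty":0,"tz":0,"ax":0,"ay":0,"az":10},{"claw":60,"tx":0,"ty":0,"tz":0,"ax":0,"ay":0,"az":20},{"claw":60,"tx":0,"ty":0,"tz":0,"ax":0,"ay":0,"az":20},{"claw":60,"tx":0,"ty":0,"tz":0,"ax":0,"ay":0,"az":20}]' 15
python3 g.py 684.5 151 80 -90
```

```text
time_s: 53.8
tcp_pos: [0.6848, 0.1507, 0.0807]
tcp_rot: [-0.003, -3.141, 0.001]
ft_force: [0.7, -1.2, 2.0]
finger_gap: 0.0176
grip_force: 15.0
time_s: 56.8
tcp_pos: [0.6837, 0.1513, 0.1399]
tcp_rot: [3.141, -0.006, -0.005]
ft_force: [0.2, 0.1, 0.8]
finger_gap: 0.0522
grip_force: 0.0
t 56.8 tcp [683.7 151.3 139.9] psi -90.2 q [-0.99  0.77  1.17  1.46 -0.71  1.38 -1.37] F [0.2 0.1 0.8] gap 52.2 grip 0.0
t [ 1.   0.3 59.9] a [ 0.   0.2 -0.2]
```

```bash

python3 -m crank '[{"claw":60,"tx":0.5,"ty":0,"tz":30,"ax":0,"ay":0,"az":0},{"claw":60,"tx":0.5,"ty":0,"tz":60,"ax":0,"ay":0,"az":0},{"claw":60,"tx":0.5,"ty":0,"tz":60,"ax":0,"ay":0,"az":0},{"claw":0,"tx":0.5,"ty":0,"tz":60,"ax":0,"ay":0,"az":0},{"claw":0,"tx":0.5,"ty":0,"tz":60,"ax":0,"ay":0,"az":0},{"claw":0,"tx":0.5,"ty":0,"tz":60,"ax":0,"ay":0,"az":0},{"claw":0,"tx":0.5,"ty":0,"tz":60,"ax":0,"ay":0,"az":0},{"claw":0,"tx":0.5,"ty":0,"tz":60,"ax":0,"ay":0,"az":0}]' 15
python3 -m crank '[{"claw":0,"tx":-0.6,"ty":-7.8,"tz":0,"ax":0,"ay":0,"az":-9},{"claw":0,"tx":-2.4,"ty":-15.5,"tz":0,"ax":0,"ay":0,"az":-18},{"claw":0,"tx":-5.4,"ty":-22.7,"tz":0,"ax":0,"ay":0,"az":-27},{"claw":0,"tx":-9.5,"ty":-29.4,"tz":0,"ax":0,"ay":0,"az":-36},{"claw":0,"tx":-14.6,"ty":-35.4,"tz":0,"ax":0,"ay":0,"az":-45},{"claw":0,"tx":-20.6,"ty":-40.5,"tz":0,"ax":0,"ay":0,"az":-54},{"claw":0,"tx":-27.3,"ty":-44.6,"tz":0,"ax":0,"ay":0,"az":-63},{"claw":0,"tx":-34.5,"ty":-47.6,"tz":0,"ax":0,"ay":0,"az":-72},{"claw":0,"tx":-42.2,"ty":-49.4,"tz":0,"ax":0,"ay":0,"az":-81},{"claw":0,"tx":-50,"ty":-50,"tz":0,"ax":0,"ay":0,"az":-90}]' 15
python3 -m crank '[{"claw":0,"tx":-0.6,"ty":-7.8,"tz":0,"ax":0,"ay":0,"az":-9},{"claw":0,"tx":-2.4,"ty":-15.5,"tz":0,"ax":0,"ay":0,"az":-18},{"claw":0,"tx":-5.4,"ty":-22.7,"tz":0,"ax":0,"ay":0,"az":-27},{"claw":0,"tx":-9.5,"ty":-29.4,"tz":0,"ax":0,"ay":0,"az":-36},{"claw":0,"tx":-14.6,"ty":-35.4,"tz":0,"ax":0,"ay":0,"az":-45},{"claw":0,"tx":-20.6,"ty":-40.5,"tz":0,"ax":0,"ay":0,"az":-54},{"claw":0,"tx":-27.3,"ty":-44.6,"tz":0,"ax":0,"ay":0,"az":-63},{"claw":0,"tx":-34.5,"ty":-47.6,"tz":0,"ax":0,"ay":0,"az":-72},{"claw":0,"tx":-42.2,"ty":-49.4,"tz":0,"ax":0,"ay":0,"az":-81},{"claw":0,"tx":-50,"ty":-50,"tz":0,"ax":0,"ay":0,"az":-90}]' 15
python3 g.py 584.5 151 80 90
```

```text
time_s: 57.8
tcp_pos: [0.6843, 0.1512, 0.0802]
tcp_rot: [3.141, -0.01, -0.004]
ft_force: [0.1, -0.7, 2.2]
finger_gap: 0.0179
grip_force: 14.9
time_s: 59.05
tcp_pos: [0.6344, 0.2007, 0.0802]
tcp_rot: [-2.223, -2.219, 0.004]
ft_force: [0.3, -3.4, -0.1]
finger_gap: 0.0178
grip_force: 15.0
time_s: 60.3
tcp_pos: [0.5845, 0.151, 0.0802]
tcp_rot: [-0.003, -3.14, 0.001]
ft_force: [3.9, -1.4, -4.7]
finger_gap: 0.0178
grip_force: 15.0
t 60.3 tcp [584.5 151.   80.2] psi 89.9 q [-0.75  0.39  0.52  1.76 -0.22  1.05  1.42] F [ 3.9 -1.4 -4.7] gap 17.8 grip 15.0
t [0.  0.  0.2] a [-0.  -0.1 -0.1]
```

One turn is done; now the second.

```bash

python3 -m crank '[{"claw":60,"tx":0,"ty":0,"tz":0,"ax":0,"ay":0,"az":0},{"claw":60,"tx":0,"ty":0,"tz":0,"ax":0,"ay":0,"az":0},{"claw":60,"tx":0,"ty":0,"tz":-30,"ax":0,"ay":0,"az":0},{"claw":60,"tx":0,"ty":0,"tz":-60,"ax":0,"ay":0,"az":0},{"claw":60,"tx":0,"ty":0,"tz":-60,"ax":0,"ay":0,"az":10},{"claw":60,"tx":0,"ty":0,"tz":-60,"ax":0,"ay":0,"az":20},{"claw":60,"tx":0,"ty":0,"tz":-60,"ax":0,"ay":0,"az":30},{"claw":60,"tx":0,"ty":0,"tz":-60,"ax":0,"ay":0,"az":40},{"claw":60,"tx":0,"ty":0,"tz":-60,"ax":0,"ay":0,"az":50},{"claw":60,"tx":0,"ty":0,"tz":-60,"ax":0,"ay":0,"az":60}]' 15 >/dev/null
python3 -m crank '[{"claw":60,"tx":0,"ty":0,"tz":0,"ax":0,"ay":0,"az":10},{"claw":60,"tx":0,"ty":0,"tz":0,"ax":0,"ay":0,"az":20},{"claw":60,"tx":0,"ty":0,"tz":0,"ax":0,"ay":0,"az":30},{"claw":60,"tx":0,"ty":0,"tz":0,"ax":0,"ay":0,"az":40},{"claw":60,"tx":0,"ty":0,"tz":0,"ax":0,"ay":0,"az":50},{"claw":60,"tx":0,"ty":0,"tz":0,"ax":0,"ay":0,"az":60},{"claw":60,"tx":0,"ty":0,"tz":0,"ax":0,"ay":0,"az":70},{"claw":60,"tx":0,"ty":0,"tz":0,"ax":0,"ay":0,"az":80},{"claw":60,"tx":0,"ty":0,"tz":0,"ax":0,"ay":0,"az":90},{"claw":60,"tx":0,"ty":0,"tz":0,"ax":0,"ay":0,"az":100}]' 15 >/dev/null
python3 -m crank '[{"claw":60,"tx":0,"ty":0,"tz":0,"ax":0,"ay":0,"az":10},{"claw":60,"tx":0,"ty":0,"tz":0,"ax":0,"ay":0,"az":20},{"claw":60,"tx":0,"ty":0,"tz":0,"ax":0,"ay":0,"az":20},{"claw":60,"tx":0,"ty":0,"tz":0,"ax":0,"ay":0,"az":20}]' 15
python3 g.py 584.5 151 80 -90
python3 -m crank '[{"claw":60,"tx":0,"ty":0,"tz":30,"ax":0,"ay":0,"az":0},{"claw":60,"tx":0,"ty":0,"tz":60,"ax":0,"ay":0,"az":0},{"claw":60,"tx":0,"ty":0,"tz":60,"ax":0,"ay":0,"az":0},{"claw":0,"tx":0,"ty":0,"tz":60,"ax":0,"ay":0,"az":0},{"claw":0,"tx":0,"ty":0,"tz":60,"ax":0,"ay":0,"az":0},{"claw":0,"tx":0,"ty":0,"tz":60,"ax":0,"ay":0,"az":0},{"claw":0,"tx":0,"ty":0,"tz":60,"ax":0,"ay":0,"az":0},{"claw":0,"tx":0,"ty":0,"tz":60,"ax":0,"ay":0,"az":0}]' 15
python3 -m crank '[{"claw":0,"tx":0.6,"ty":7.8,"tz":0,"ax":0,"ay":0,"az":-9},{"claw":0,"tx":2.4,"ty":15.5,"tz":0,"ax":0,"ay":0,"az":-18},{"claw":0,"tx":5.4,"ty":22.7,"tz":0,"ax":0,"ay":0,"az":-27},{"claw":0,"tx":9.5,"ty":29.4,"tz":0,"ax":0,"ay":0,"az":-36},{"claw":0,"tx":14.6,"ty":35.4,"tz":0,"ax":0,"ay":0,"az":-45},{"claw":0,"tx":20.6,"ty":40.5,"tz":0,"ax":0,"ay":0,"az":-54},{"claw":0,"tx":27.3,"ty":44.6,"tz":0,"ax":0,"ay":0,"az":-63},{"claw":0,"tx":34.5,"ty":47.6,"tz":0,"ax":0,"ay":0,"az":-72},{"claw":0,"tx":42.2,"ty":49.4,"tz":0,"ax":0,"ay":0,"az":-81},{"claw":0,"tx":50,"ty":50,"tz":0,"ax":0,"ay":0,"az":-90}]' 15
python3 g.py 634.5 101 80 0
```

```text
time_s: 63.3
tcp_pos: [0.5842, 0.1524, 0.1402]
tcp_rot: [3.141, -0.005, -0.005]
ft_force: [0.3, -0.8, 0.3]
finger_gap: 0.0522
grip_force: 0.0
t 63.3 tcp [584.2 152.4 140.2] psi -90.2 q [-1.2   0.54  1.18  1.72 -0.53  1.24 -1.46] F [ 0.3 -0.8  0.3] gap 52.2 grip 0.0
t [ 0.5  1.4 60.2] a [ 0.   0.2 -0.2]
time_s: 64.3
tcp_pos: [0.5841, 0.1517, 0.0805]
tcp_rot: [3.141, -0.011, -0.005]
ft_force: [-2.1, -1.4, 3.7]
finger_gap: 0.0177
grip_force: 15.0
time_s: 65.55
tcp_pos: [0.634, 0.1005, 0.0805]
tcp_rot: [-2.223, -2.218, 0.004]
ft_force: [-3.1, -2.4, 4.5]
finger_gap: 0.0182
grip_force: 15.0
t 65.55 tcp [634.  100.5  80.5] psi -0.1 q [-0.77  0.51  0.73  1.67 -0.37  1.11  0.06] F [-3.1 -2.4  4.5] gap 18.2 grip 15.0
t [0.5 0.5 0.5] a [-0.2  0.  -0.1]
```

```bash

python3 -m crank '[{"claw":0,"tx":0.6,"ty":7.8,"tz":0,"ax":0,"ay":0,"az":-9},{"claw":0,"tx":2.4,"ty":15.5,"tz":0,"ax":0,"ay":0,"az":-18},{"claw":0,"tx":5.4,"ty":22.7,"tz":0,"ax":0,"ay":0,"az":-27},{"claw":0,"tx":9.5,"ty":29.4,"tz":0,"ax":0,"ay":0,"az":-36},{"claw":0,"tx":14.6,"ty":35.4,"tz":0,"ax":0,"ay":0,"az":-45},{"claw":0,"tx":20.6,"ty":40.5,"tz":0,"ax":0,"ay":0,"az":-54},{"claw":0,"tx":27.3,"ty":44.6,"tz":0,"ax":0,"ay":0,"az":-63},{"claw":0,"tx":34.5,"ty":47.6,"tz":0,"ax":0,"ay":0,"az":-72},{"claw":0,"tx":42.2,"ty":49.4,"tz":0,"ax":0,"ay":0,"az":-81},{"claw":0,"tx":50,"ty":50,"tz":0,"ax":0,"ay":0,"az":-90}]' 15
python3 -m crank '[{"claw":60,"tx":0,"ty":0,"tz":0,"ax":0,"ay":0,"az":0},{"claw":60,"tx":0,"ty":0,"tz":0,"ax":0,"ay":0,"az":0},{"claw":60,"tx":0,"ty":0,"tz":-30,"ax":0,"ay":0,"az":0},{"claw":60,"tx":0,"ty":0,"tz":-60,"ax":0,"ay":0,"az":0},{"claw":60,"tx":0,"ty":0,"tz":-60,"ax":0,"ay":0,"az":10},{"claw":60,"tx":0,"ty":0,"tz":-60,"ax":0,"ay":0,"az":20},{"claw":60,"tx":0,"ty":0,"tz":-60,"ax":0,"ay":0,"az":30},{"claw":60,"tx":0,"ty":0,"tz":-60,"ax":0,"ay":0,"az":40},{"claw":60,"tx":0,"ty":0,"tz":-60,"ax":0,"ay":0,"az":50},{"claw":60,"tx":0,"ty":0,"tz":-60,"ax":0,"ay":0,"az":60}]' 15 >/dev/null
python3 -m crank '[{"claw":60,"tx":0,"ty":0,"tz":0,"ax":0,"ay":0,"az":10},{"claw":60,"tx":0,"ty":0,"tz":0,"ax":0,"ay":0,"az":20},{"claw":60,"tx":0,"ty":0,"tz":0,"ax":0,"ay":0,"az":30},{"claw":60,"tx":0,"ty":0,"tz":0,"ax":0,"ay":0,"az":40},{"claw":60,"tx":0,"ty":0,"tz":0,"ax":0,"ay":0,"az":50},{"claw":60,"tx":0,"ty":0,"tz":0,"ax":0,"ay":0,"az":60},{"claw":60,"tx":0,"ty":0,"tz":0,"ax":0,"ay":0,"az":70},{"claw":60,"tx":0,"ty":0,"tz":0,"ax":0,"ay":0,"az":80},{"claw":60,"tx":0,"ty":0,"tz":0,"ax":0,"ay":0,"az":90},{"claw":60,"tx":0,"ty":0,"tz":0,"ax":0,"ay":0,"az":100}]' 15 >/dev/null
python3 -m crank '[{"claw":60,"tx":0,"ty":0,"tz":0,"ax":0,"ay":0,"az":10},{"claw":60,"tx":0,"ty":0,"tz":0,"ax":0,"ay":0,"az":20},{"claw":60,"tx":0,"ty":0,"tz":0,"ax":0,"ay":0,"az":20},{"claw":60,"tx":0,"ty":0,"tz":0,"ax":0,"ay":0,"az":20}]' 15
python3 g.py 684.5 151 80 -90
python3 -m crank '[{"claw":60,"tx":0.5,"ty":0,"tz":30,"ax":0,"ay":0,"az":0},{"claw":60,"tx":0.5,"ty":0,"tz":60,"ax":0,"ay":0,"az":0},{"claw":60,"tx":0.5,"ty":0,"tz":60,"ax":0,"ay":0,"az":0},{"claw":0,"tx":0.5,"ty":0,"tz":60,"ax":0,"ay":0,"az":0},{"claw":0,"tx":0.5,"ty":0,"tz":60,"ax":0,"ay":0,"az":0},{"claw":0,"tx":0.5,"ty":0,"tz":60,"ax":0,"ay":0,"az":0},{"claw":0,"tx":0.5,"ty":0,"tz":60,"ax":0,"ay":0,"az":0},{"claw":0,"tx":0.5,"ty":0,"tz":60,"ax":0,"ay":0,"az":0}]' 15
python3 -m crank '[{"claw":0,"tx":-0.6,"ty":-7.8,"tz":0,"ax":0,"ay":0,"az":-9},{"claw":0,"tx":-2.4,"ty":-15.5,"tz":0,"ax":0,"ay":0,"az":-18},{"claw":0,"tx":-5.4,"ty":-22.7,"tz":0,"ax":0,"ay":0,"az":-27},{"claw":0,"tx":-9.5,"ty":-29.4,"tz":0,"ax":0,"ay":0,"az":-36},{"claw":0,"tx":-14.6,"ty":-35.4,"tz":0,"ax":0,"ay":0,"az":-45},{"claw":0,"tx":-20.6,"ty":-40.5,"tz":0,"ax":0,"ay":0,"az":-54},{"claw":0,"tx":-27.3,"ty":-44.6,"tz":0,"ax":0,"ay":0,"az":-63},{"claw":0,"tx":-34.5,"ty":-47.6,"tz":0,"ax":0,"ay":0,"az":-72},{"claw":0,"tx":-42.2,"ty":-49.4,"tz":0,"ax":0,"ay":0,"az":-81},{"claw":0,"tx":-50,"ty":-50,"tz":0,"ax":0,"ay":0,"az":-90}]' 15
python3 g.py 634.5 201 80 0
```

```text
time_s: 66.8
tcp_pos: [0.6847, 0.1506, 0.0805]
tcp_rot: [-0.003, -3.14, 0.001]
ft_force: [-2.2, -2.6, 4.0]
finger_gap: 0.0179
grip_force: 15.0
time_s: 69.8
tcp_pos: [0.6842, 0.1514, 0.1398]
tcp_rot: [3.141, -0.006, -0.005]
ft_force: [0.3, -0.1, -0.9]
finger_gap: 0.0524
grip_force: 0.0
t 69.8 tcp [684.2 151.4 139.8] psi -90.2 q [-0.94  0.7   1.03  1.46 -0.6   1.33 -1.44] F [ 0.3 -0.1 -0.9] gap 52.4 grip 0.0
t [ 0.5  0.3 59.8] a [ 0.   0.2 -0.2]
time_s: 70.8
tcp_pos: [0.6847, 0.1512, 0.0803]
tcp_rot: [3.141, -0.01, -0.004]
ft_force: [-0.5, 0.0, 2.5]
finger_gap: 0.0177
grip_force: 14.9
time_s: 72.05
tcp_pos: [0.6346, 0.2012, 0.0802]
tcp_rot: [-2.222, -2.218, 0.004]
ft_force: [-1.4, -1.3, 1.9]
finger_gap: 0.0179
grip_force: 15.0
t 72.05 tcp [634.6 201.2  80.2] psi -0.1 q [-0.86  0.55  0.67  1.6  -0.37  1.12 -0.1 ] F [-1.4 -1.3  1.9] gap 17.9 grip 15.0
t [-0.2 -0.1  0.2] a [-0.2  0.  -0.1]
```

```bash

python3 -m crank '[{"claw":0,"tx":-0.6,"ty":-7.8,"tz":0,"ax":0,"ay":0,"az":-9},{"claw":0,"tx":-2.4,"ty":-15.5,"tz":0,"ax":0,"ay":0,"az":-18},{"claw":0,"tx":-5.4,"ty":-22.7,"tz":0,"ax":0,"ay":0,"az":-27},{"claw":0,"tx":-9.5,"ty":-29.4,"tz":0,"ax":0,"ay":0,"az":-36},{"claw":0,"tx":-14.6,"ty":-35.4,"tz":0,"ax":0,"ay":0,"az":-45},{"claw":0,"tx":-20.6,"ty":-40.5,"tz":0,"ax":0,"ay":0,"az":-54},{"claw":0,"tx":-27.3,"ty":-44.6,"tz":0,"ax":0,"ay":0,"az":-63},{"claw":0,"tx":-34.5,"ty":-47.6,"tz":0,"ax":0,"ay":0,"az":-72},{"claw":0,"tx":-42.2,"ty":-49.4,"tz":0,"ax":0,"ay":0,"az":-81},{"claw":0,"tx":-47.4,"ty":-49.9,"tz":0,"ax":0,"ay":0,"az":-87}]' 15
python3 g.py 584.5 151 80 90
python3 -m crank '[{"claw":0,"tx":0,"ty":-2.6,"tz":0,"ax":0,"ay":0,"az":-3},{"claw":0,"tx":0,"ty":-2.6,"tz":0,"ax":0,"ay":0,"az":-3}]' 15
python3 g.py 584.5 151 80 90
python3 -m crank '[{"claw":0,"tx":-0.1,"ty":-2.5,"tz":0,"ax":0,"ay":0,"az":-3},{"claw":0,"tx":-0.1,"ty":-2.5,"tz":0,"ax":0,"ay":0,"az":-3}]' 15
python3 g.py 584.5 151 80 90
```

```text
time_s: 73.3
tcp_pos: [0.5841, 0.1538, 0.0801]
tcp_rot: [-0.087, -3.136, 0.001]
ft_force: [-1.8, -1.8, 2.0]
finger_gap: 0.0177
grip_force: 15.0
t 73.3 tcp [584.1 153.8  80.1] psi 86.8 q [-0.65  0.37  0.39  1.76 -0.16  1.05  1.31] F [-1.8 -1.8  2. ] gap 17.7 grip 15.0
t [-0.5 -2.7  0.1] a [-0.  -0.2 -3.2]
time_s: 73.55
tcp_pos: [0.584, 0.1513, 0.0801]
tcp_rot: [-0.012, -3.137, 0.001]
ft_force: [-3.9, -2.5, 2.4]
finger_gap: 0.0179
grip_force: 15.0
t 73.55 tcp [584.  151.3  80.1] psi 89.6 q [-0.64  0.37  0.38  1.76 -0.16  1.05  1.36] F [-3.9 -2.5  2.4] gap 17.9 grip 15.0
t [-0.5 -0.3  0.1] a [-0.  -0.2 -0.4]
time_s: 73.8
tcp_pos: [0.5841, 0.1489, 0.0801]
tcp_rot: [0.069, -3.137, 0.001]
ft_force: [-4.7, -3.4, 3.2]
finger_gap: 0.0176
grip_force: 15.0
t 73.8 tcp [584.1 148.9  80.1] psi 92.5 q [-0.63  0.37  0.37  1.76 -0.15  1.05  1.41] F [-4.7 -3.4  3.2] gap 17.6 grip 15.0
t [-0.5  2.   0.1] a [-0.  -0.2  2.5]
```

```bash

python3 -m crank '[{"claw":0,"tx":0.1,"ty":-2.6,"tz":0,"ax":0,"ay":0,"az":-3},{"claw":0,"tx":0.1,"ty":-2.6,"tz":0,"ax":0,"ay":0,"az":-3}]' 15
python3 -m crank '[{"claw":0,"tx":0.2,"ty":-2.6,"tz":0,"ax":0,"ay":0,"az":-3},{"claw":0,"tx":0.2,"ty":-2.6,"tz":0,"ax":0,"ay":0,"az":-3}]' 15
python3 g.py 584.5 151 80 90
```

```text
time_s: 74.05
tcp_pos: [0.5845, 0.1489, 0.0801]
tcp_rot: [0.153, -3.135, -0.003]
ft_force: [-1.3, 5.0, -0.6]
finger_gap: 0.0184
grip_force: 15.4
time_s: 74.3
tcp_pos: [0.5849, 0.1488, 0.0802]
tcp_rot: [0.239, -3.131, -0.007]
ft_force: [1.6, 12.5, -4.0]
finger_gap: 0.0193
grip_force: 15.0
t 74.3 tcp [584.9 148.8  80.2] psi 98.7 q [-0.61  0.36  0.35  1.76 -0.15  1.04  1.52] F [ 1.6 12.5 -4. ] gap 19.3 grip 15.0
t [0.1 2.2 0.2] a [ 0.3 -0.1  8.7]
```

The stop is reached. I release, lift, retreat and look.

```bash

python3 -m crank '[{"claw":60,"tx":0,"ty":0,"tz":0,"ax":0,"ay":0,"az":0},{"claw":60,"tx":0,"ty":4,"tz":0,"ax":0,"ay":0,"az":0},{"claw":60,"tx":0,"ty":4,"tz":-5,"ax":0,"ay":0,"az":0},{"claw":60,"tx":0,"ty":4,"tz":-50,"ax":0,"ay":0,"az":0},{"claw":60,"tx":0,"ty":4,"tz":-100,"ax":0,"ay":0,"az":0},{"claw":60,"tx":50,"ty":40,"tz":-120,"ax":0,"ay":0,"az":0},{"claw":60,"tx":100,"ty":80,"tz":-120,"ax":0,"ay":0,"az":0},{"claw":60,"tx":130,"ty":130,"tz":-120,"ax":0,"ay":0,"az":0},{"claw":60,"tx":140,"ty":180,"tz":-120,"ax":0,"ay":0,"az":0},{"claw":60,"tx":150,"ty":230,"tz":-120,"ax":0,"ay":0,"az":0}]' 15
python3 -m crank '[{"claw":60,"tx":0,"ty":0,"tz":0,"ax":0,"ay":0,"az":0},{"claw":60,"tx":0,"ty":0,"tz":0,"ax":0,"ay":0,"az":0},{"claw":60,"tx":0,"ty":0,"tz":0,"ax":0,"ay":0,"az":0}]' 15
python3 m2.py; python3 g.py
python3 - <<'E'
from bench import ctrl
import cv2
c=[ctrl.camera(n)["color"][:,:,::-1] for n in("scene","top")]
cv2.imwrite("pics/end.png",cv2.hconcat([cv2.resize(c[0][150:280,220:400],(540,390),interpolation=2)[:,:400],cv2.resize(c[1][110:240,170:303],(399,390),interpolation=2)]))
E
```

```text
time_s: 75.55
tcp_pos: [0.4017, 0.3504, 0.2016]
tcp_rot: [0.235, -3.131, -0.002]
ft_force: [0.5, 0.0, 0.6]
finger_gap: 0.0524
grip_force: 0.0
time_s: 75.92
tcp_pos: [0.4031, 0.3478, 0.2009]
tcp_rot: [0.232, -3.13, 0.0]
ft_force: [-0.5, 0.0, -1.0]
finger_gap: 0.0522
grip_force: 0.0
27 [0.774 0.676] 30 [0.754 0.646] 33 [0.73  0.599] 36 [0.706 0.55 ] 39 [0.681 0.5  ] 42 [0.658 0.451] 45 [0.633 0.401] 48 [0.605 0.352] 51 [0.575 0.305] 54 [0.545 0.248] 57 [0.514 0.19 ] 60 [0.483 0.135] 63 [0.45  0.085] 66 [0.414 0.04 ] 69 [ 0.376 -0.001] 72 [ 0.337 -0.037] 75 [ 0.3   -0.057] 78 [ 0.267 -0.055] t 76.03 tcp [402.9 348.1 200.9] psi 98.5 q [-0.96  0.11  0.17  1.79 -0.02  1.25  0.94] F [-0.6  0.8 -0.1] gap 51.9 grip 0.0
```

View pics/end.png

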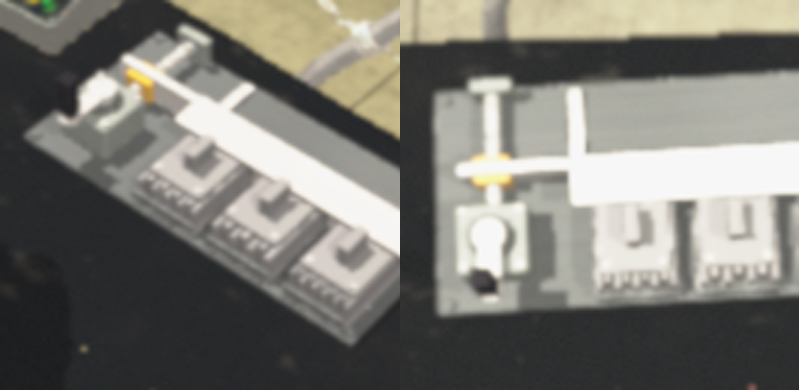

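The picture shows all three caps seated in their bases at left (205,165), (270,205) and (345,250). The lip is shut over their rear edges, the handle is at its stop at right (487,280), and the robot is clear. I hand in.

```bash
python3 -c "
from bench import ctrl
print(ctrl.close_job())"
```

```text
the job is handed in; nothing more can be done
None
```

All three caps (five, four and three fins) are fully home in their bases, the lip was cranked fully back first and then forward to its stop over them, everything is released, and the job was handed in at about 76 s.

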